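# Bring up the tailstock of a wood lathe and lock its quill

## Robot

A 6-joint arm with a two-finger parallel gripper is mounted at the origin on the work surface. World frame = base frame: x ahead of the robot, y to its left, z up, the work surface at z = 0. Lengths are in m, angles in rad, forces in N, time in s.
With the tool pointing down it reaches from about 0.25 to 0.775 m from the base axis. Payload 8.9 kg.
Tool frame: the origin (TCP) lies where the fingers leave the gripper's body, on its centre line; the fingertips stand 73 mm ahead of it and the grasp point (between the pads) lies 54 mm ahead of it (arm.tips_ahead is the distance from the TCP to the fingertips, in m); z points along the fingers, y is the line along which they close (so a half turn about z gives the same grasp; the last joint's range is limited). The gripper opens to 85 mm and grips with 20 to 120 N. Pads are 22 mm wide; open, the fingers measure 114 mm over their backs; the gripper's body (76 mm by 85 mm) begins 54 mm behind the grasp point. The pads swing forward as they close: fully open they stand 13 mm farther back than shut.
Start: joints at [1.165, 0.291, -0.153, 1.127, 0, 1.431], TCP at [0.138, 0.506, 0.304] pointing down, gripper open.
Joint ranges: [-2.52, 2.52], [-0.91, 1.74], [-1.3, 1.37], [-1.96, 2.02], [-1.52, 1.47], [-3.14, 3.14]. Speed limits (rad/s): [2.22, 2.22, 2.79, 3.14, 3.14, 3.14].

## Interface

Orientations are given as a unit quaternion [x, y, z, w].
In Python, from plant import arm gives the robot as it stands.
- The arm moves only by the shell command python3 -m jog 'ROWS' [FORCE]. ROWS is JSON, a list that holds one entry, the list of rows, each a list of 5 numbers: the closure, from 0 (fully open) to 1 (shut), then the shift along the tool's x, y, z in mm, then the turn about the tool's z in degrees. In form: [[[gripper, dx, dy, dz, twist], ...]]. A call has 1 to 12 rows; each row is the pose to reach, as a shift and turn from the pose commanded when the call began, along the tool's axes at that moment; what a row does not reach only later rows make up. A row lasts 1/10 s, in which the tool goes at most 50 mm and 8.59 degrees, less where a joint would pass 70% of its speed; a pose out of reach is approached as far as the arm can. A call with a gripper value outside its range is refused whole. The fingers move at their own pace and stop on an object; FORCE is the grip in N (left out, the last holds). Time passes only in rows, so rows that repeat a pose let the fingers close. It gives the time, the measured TCP pose, the force, the opening and the grip force at its end, in the units of the state.
- arm.get_state(): the state, without advancing time (a new reading comes with each control period).
- arm.snapshot(name): name is "scene" or "side" or "wrist"; returns a dict with "img" (420x560x3 uint8, blue, green, red), "range_z" (420x560 float32, m along the optical axis (not along the pixel's ray), 0 where there is no reading), "vertical_fov" (degrees; the focal length in pixels is half the picture's height over the tangent of half this angle, whatever the lens; pixels are square), "cx", "cy" (the principal point, pixels), "world_to_cam" (4x4, takes a point from world to camera coordinates); the wrist camera has in their place "hand_eye" (4x4, takes a point from camera to tool coordinates, whose origin is the TCP and whose axes are the flange's). Camera axes: x right, y up, looking along -z (the intrinsics and any distortion apply to the point x, -y, -z); pixel columns grow to the right and rows downward; lengths in m; the calibration is good to about 2 mm. A picture is of the moment at which its call begins: read the wrist's pose just before it.
- arm.job_done(): hands the job in; it is judged then, once.
The state is a dict: "time_s": time; "joint_pos": joint angles; "joint_vel": joint speeds; "joint_torque": joint torques, N m; "tool_pos": TCP position; "ee_rot": TCP orientation; "ft_force": force on the tool from outside, world axes, zero at the start; "torque": the same for the moment, N m; "grip_width": finger opening in m; "grip_force": force on a finger pad.
Only numpy, scipy, OpenCV 4.12 (cv2) and the standard library are available. Lean on these libraries where they do the work, as an engineer would, in place of code of your own. Each camera call takes 0.05 s, during which the arm holds its last target. There are 200 camera calls.

## Task

Support the blank on the wood lathe with the tailstock: wind the handwheel clockwise (seen from its handle end), bringing the handle over the top and then through one more full turn, until the live centre comes up solid in the blank's centre mark with the handle standing at the top again. Then lock the quill: push the loose captive knob on top of the tailstock down against its spring, turn it clockwise until the thread catches, and keep screwing until it stops. Let go, and leave the other things on the bench where they are.

Things in the scene. Friction and masses are not known exactly. Their poses are not given: they have to be found in the camera images.
- lathe: grey bench wood lathe, fixed. Origin on the bench under the middle of the tailstock; x away from the robot, y along the spindle from tailstock to headstock (to the robot's left), z up. Spindle axis 200 mm above the bench at x = 0, bed top at 90 mm. Tailstock barrel: 64 mm diameter, top at 232 mm, y -65 to 63 mm; handwheel y -100 to -85 mm; blank, chuck and headstock beyond y = 157 mm.
- handwheel (a joint): angle of the black 133 mm tailstock handwheel about the lathe's y axis, rad. 0 = handle straight up; grows clockwise seen from the handle end (looking along +y): from the top the handle goes away from the robot (+x), then down. Starts between -1.8 and -0.2 (leaning to the robot). Home 6.28, handle up again; solid stop at 6.40. Drag 0.1 N m; stays where it is left.
- handle_grip (a point): middle of the wheel's handle: black, 22 mm diameter, 80 mm long, parallel to the lathe's y axis, standing out from the wheel's face to -y, 48 mm off the wheel's axis. It revolves freely on its pin: held from above it can be carried round the circle without turning the gripper. The point is 61 mm out from the wheel's face (28 mm from the free end) and moves with the handle.
- wheel_centre (a point): point on the wheel's axis, level (along y) with handle_grip: centre of the 48 mm radius circle, in the lathe's x-z plane, that handle_grip follows
- knob_grip (a point): on the axis of the quill-lock knob: black ribbed round knob, 39 mm diameter, 22 mm tall, axis upright, on a boss (33 mm diameter) on top of the tailstock barrel near its nose. This point is 9 mm below the knob's top and goes down with it; with the knob up it is 35.5 mm above the top of the barrel.
- lock_depth (a joint): how far the lock knob is down, m. 0 = up, held by a light spring (3 N, 6 N at the bottom). Before the thread catches it can be pushed down about 7 mm (up to 9 if pressed hard) and springs back when let go. Bottom of travel 0.0091; screwed to its stop and let go it stays at about 0.0080.
- lock_turn (a joint): angle of the lock knob, rad, grows clockwise seen from above; starts between -1.0 and -0.3. Up, it spins freely. Pushed down while it passes 0, the thread catches (past about 0.2 it no longer springs up when let go) and draws it down 7 mm a turn to its stop at 2.4. If it passed 0 without being pushed, turn it back below 0. Torque about 0.05 N m; stays where it is left.
- centre_tip (a point): point of the live centre in the quill, on the spindle axis; moves along +y with the handwheel, 5 mm a turn
- centre_mark (a point): bottom of the centre mark in the end of the light wooden blank (60 mm diameter) held in the chuck
- bowl_gouge: turning gouge, 30 mm thick wooden handle, 360 long, lying on the bench in front of the lathe; bystander. Origin on its underside
- wax_tin: flat round brass tin, 80 diameter, 36 high, near the handwheel end; bystander. Origin on its underside
- bowl: small turned wooden bowl, 128 across, 55 high, behind the tailstock; bystander. Origin on its underside
- mallet: turned round wooden mallet standing head down behind the lathe, 84 across, 220 high; bystander. Origin on its underside
- chuck_key: small steel T-shaped chuck key, 110 long, 12 high, lying in front of the tailstock; bystander. Origin on its underside
- spur_centre: spare steel spur drive centre, 78 long, 32 thick, lying behind the handwheel end of the bed; bystander. Origin on its underside
- sanding_block: cork sanding block, 100 x 60 x 32, on the right of the bench; bystander. Origin on its underside

How it is judged:
By the outcome, as a careful person would: the job done as asked, in the order asked, and still so for the second after the job is handed in, with the robot touching nothing.
It also fails if it takes over 70 s, if anything falls off the work surface, if the arm or the gripper's body presses on something with over 40 N, if the wrist force passes 120 N, or if a joint passes its speed limit or range.

## Working session

There is one attempt and no reset: what is moved stays moved. The work goes in short steps, Python scripts to look and compute and a shell command to move; the robot and the scene stay as the last step left them, time stands still between calls to the robot, and variables do not carry over. Pictures are saved under pics/ and viewed, at most 10 in all, crops included, and the job is handed in when it is done.

```bash
mkdir -p pics
cat > h.py <<'E'
import numpy as np,cv2
from plant import arm
from scipy.spatial.transform import Rotation as R
def snap(n):
    st=arm.get_state(); s=arm.snapshot(n)
    if n=='wrist':
        T=np.eye(4);T[:3,:3]=R.from_quat(st['ee_rot']).as_matrix();T[:3,3]=st['tool_pos']
        c2w=T@s['hand_eye']
    else: c2w=np.linalg.inv(s['world_to_cam'])
    s['c2w']=c2w; s['f']=210/np.tan(np.radians(s['vertical_fov'])/2)
    return s
def cloud(s):
    z=s['range_z'];v,u=np.mgrid[0:420,0:560]
    P=np.stack([(u-s['cx'])/s['f']*z,-(v-s['cy'])/s['f']*z,-z,np.ones_like(z)],-1)
    W=(P@s['c2w'].T)[...,:3]; W[z==0]=np.nan
    return W
E
python3 - <<'E'
from h import *
print(arm.get_state())
for n in ['scene','side','wrist']:
    s=snap(n); cv2.imwrite(f'pics/{n}0.png',s['img']); np.save(n+'0.npy',cloud(s)); print(n,s['f'],s['cx'],s['cy'],{k:v for k,v in s.items() if k not in('img','range_z','c2w')}.keys(),s['c2w'].round(3))
E
```

```text
{'time_s': 0.0, 'joint_pos': array([ 1.16472704e+00,  2.91300458e-01, -1.54135288e-01,  1.12672151e+00,
       -1.34986327e-05,  1.43151827e+00]), 'joint_vel': array([ 0.00087683, -0.00014823,  0.00094553, -0.0004467 ,  0.00121116,
       -0.00053636]), 'joint_torque': array([-6.55683380e-05, -5.37142181e+01,  3.31370509e+01,  1.58292433e-02,
       -3.66786605e-05, -2.22210713e-05]), 'tool_pos': array([0.13825567, 0.50609805, 0.30331843]), 'ee_rot': array([ 1.33000318e-01,  9.91115761e-01, -6.57140021e-04, -1.76753568e-04]), 'ft_force': array([-0.10040938, -0.0030948 ,  0.7186193 ]), 'torque': array([-0.02148375,  0.05097018, -0.00928594]), 'grip_force': 0.0, 'grip_width': 0.08525954973461504}
scene 469.01895133018047 282.80354972606875 202.8960035481729 dict_keys(['vertical_fov', 'cx', 'cy', 'world_to_cam', 'f']) [[ 0.028 -0.765  0.643  1.358]
 [ 0.999  0.032 -0.005 -0.172]
 [-0.016  0.643  0.766  1.17 ]
 [ 0.     0.     0.     1.   ]]
side 431.4705546207629 279.8501011294929 207.79449473794395 dict_keys(['vertical_fov', 'cx', 'cy', 'world_to_cam', 'f']) [[ 0.859  0.35  -0.374  0.157]
 [-0.512  0.616 -0.598 -0.784]
 [ 0.021  0.705  0.709  0.898]
 [ 0.     0.     0.     1.   ]]
wrist 304.856263893053 273.0329203718406 211.41803247486902 dict_keys(['vertical_fov', 'cx', 'cy', 'hand_eye', 'f']) [[ 0.263 -0.912 -0.316  0.058]
 [ 0.965  0.248  0.087  0.529]
 [-0.001 -0.328  0.945  0.373]
 [ 0.     0.     0.     1.   ]]
```

View pics/scene0.png

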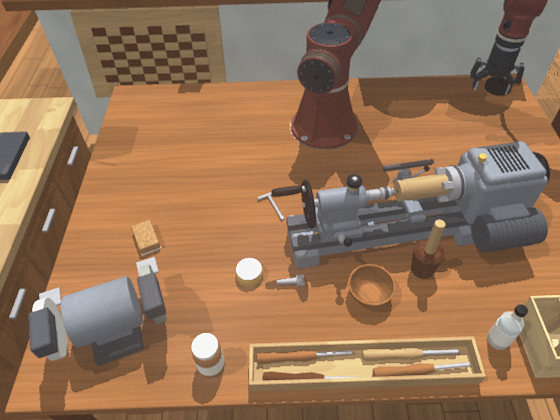

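View pics/side0.png

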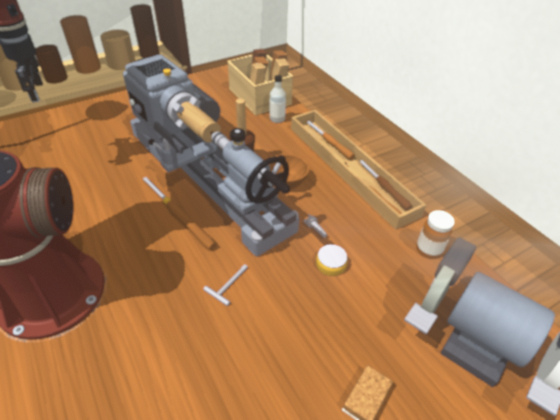

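The scene view shows the knob at about (354,182), the wheel at (309,203) and the handle at (285,191). The side view shows the knob at about (238,135) and the wheel at (267,180). I'll enlarge both.

Run:
```python
from h import *
a=cv2.imread('pics/scene0.png')[150:260,240:400]; b=cv2.imread('pics/side0.png')[110:250,190:320]
a=cv2.resize(a,None,fx=5,fy=5,interpolation=2); b=cv2.resize(b,None,fx=4.2,fy=4.2,interpolation=2)
cv2.imwrite('pics/a.png',a);cv2.imwrite('pics/b.png',b)
W=np.load('scene0.npy')
for n,u,v in [('handle',285,191),('handle',277,192),('handle',295,190),('wheel',309,190),('knob',354,180),('knob',354,183),('barrel',335,200),('barrel',345,197),('blank',420,185),('blank',400,188)]: print(n,u,v,W[v,u].round(4))
# top layer of barrel and knob
m=(W[...,2]>.235)&(W[...,2]<.3)&(W[...,0]>.2)&(W[...,0]<.6)
v,u=np.where(m); 
for vv,uu in list(zip(v,u))[::6]: print(uu,vv,W[vv,uu].round(3),end=';')
```

```text
handle 285 191 [ 0.5485 -0.159   0.2544]
handle 277 192 [ 0.55   -0.1799  0.2532]
handle 295 190 [ 0.5435 -0.1327  0.2515]
wheel 309 190 [ 0.5584 -0.0974  0.2666]
knob 354 180 [0.539  0.0198 0.278 ]
knob 354 183 [0.546  0.0193 0.2741]
barrel 335 200 [ 0.5595 -0.0277  0.2247]
barrel 345 197 [ 5.514e-01 -5.000e-04  2.261e-01]
blank 420 185 [0.5193 0.205  0.2284]
blank 400 188 [0.5236 0.1511 0.2236]
517 141 [0.403 0.493 0.269];511 142 [0.401 0.478 0.264];517 142 [0.403 0.494 0.266];523 142 [0.406 0.509 0.268];507 143 [0.41  0.462 0.269];513 143 [0.411 0.478 0.27 ];519 143 [0.409 0.497 0.267];525 143 [0.407 0.515 0.264];501 144 [0.411 0.446 0.268];507 144 [0.414 0.461 0.27 ];513 144 [0.416 0.477 0.27 ];519 144 [0.414 0.495 0.268];525 144 [0.416 0.51  0.269];493 145 [0.415 0.422 0.268];499 145 [0.416 0.438 0.268];505 145 [0.417 0.455 0.269];511 145 [0.416 0.472 0.267];517 145 [0.414 0.49  0.265];523 145 [0.417 0.505 0.266];482 146 [0.415 0.392 0.266];488 146 [0.416 0.408 0.266];494 146 [0.419 0.424 0.268];500 146 [0.424 0.437 0.273];506 146 [0.419 0.457 0.267];512 146 [0.42  0.474 0.267];
[... 18957 characters left out ...]
0.553 -0.188  0.249];280 194 [ 0.552 -0.172  0.247];286 194 [ 0.55  -0.157  0.244];306 194 [ 0.544 -0.104  0.235];312 194 [ 0.568 -0.09   0.261];275 195 [ 0.555 -0.185  0.247];281 195 [ 0.55 -0.17  0.24];309 195 [ 0.572 -0.098  0.263];274 196 [ 0.553 -0.188  0.242];309 196 [ 0.574 -0.098  0.261];310 197 [ 0.579 -0.096  0.263];310 198 [ 0.581 -0.096  0.261];310 199 [ 0.582 -0.096  0.258];310 200 [ 0.586 -0.096  0.26 ];310 201 [ 0.585 -0.096  0.255];310 202 [ 0.587 -0.096  0.253];311 203 [ 0.588 -0.094  0.249];311 204 [ 0.591 -0.094  0.25 ];311 205 [ 0.594 -0.094  0.249];311 206 [ 0.593 -0.094  0.243];311 207 [ 0.597 -0.094  0.245];311 208 [ 0.599 -0.094  0.243];311 209 [ 0.598 -0.094  0.238];
```

View pics/a.png

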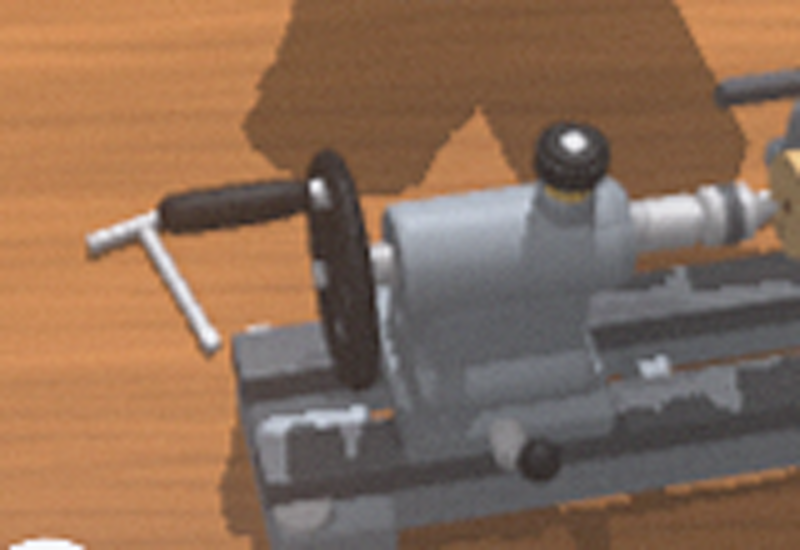

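View pics/b.png

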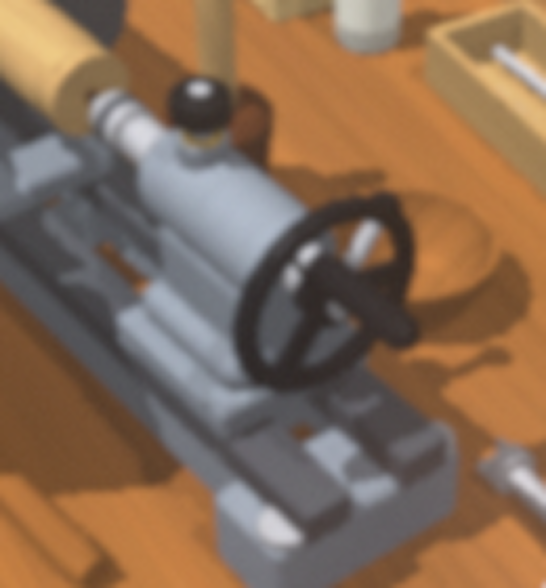

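```bash
cat > fit.py <<'E'
from h import *
from scipy.optimize import least_squares as LS
A=np.load('scene0.npy');B=np.load('side0.npy')
P=np.concatenate([A.reshape(-1,3),B.reshape(-1,3)]);src=np.r_[np.zeros(A[...,0].size),np.ones(B[...,0].size)]
k=np.isfinite(P).all(1)&(P[:,0]>.4)&(P[:,0]<.7);P=P[k];src=src[k]
yaw=.08;x0=.537
for it in range(6):
    d=np.array([-np.sin(yaw),np.cos(yaw),0]);n=np.array([np.cos(yaw),np.sin(yaw),0])
    X=P@n-x0*np.cos(yaw); Y=P@d-x0*d[0]; r=np.hypot(X,P[:,2]-.2)
    bar=(Y>-.07)&(Y<-.01)&(abs(r-.032)<.008)&(P[:,2]>.205)
    bl=(Y>.16)&(Y<.24)&(abs(r-.03)<.008)&(P[:,2]>.205)
    Q=P[bar|bl];rad=np.r_[bar][bar|bl]*.002+.03
    def f(p):
        n=np.array([np.cos(p[1]),np.sin(p[1])])
        return np.hypot(Q[:,:2]@n-p[0]*n[0],Q[:,2]-p[2])-rad
    s=LS(f,[x0,yaw,.2],loss='soft_l1',f_scale=.002);x0,yaw,zc=s.x
print('axis x at y=0',x0,'yaw',yaw,'z',zc,bar.sum(),bl.sum())
d=np.array([-np.sin(yaw),np.cos(yaw),0]);n=np.array([np.cos(yaw),np.sin(yaw),0])
X=P@n-x0*n[0];Y=P@d-x0*d[0];Z=P[:,2]
for c in(0,1):
    m=(src==c)
    kt=m&(Z>.272)&(Z<.284)&(abs(Y-.02)<.035)&(abs(X)<.035)
    print('knob top',c,kt.sum(),[np.percentile(v[kt],[1,50,99]).round(4) for v in(X,Y,Z)])
    kn=m&(Z>.256)&(Z<.273)&(abs(Y-.02)<.035)&(abs(X)<.035)
    g=LS(lambda p:np.hypot(X[kn]-p[0],Y[kn]-p[1])-.0195,[0,.02],loss='soft_l1',f_scale=.002).x
    print('knob side fit',g, 'world',(x0*np.array([1,0])+g[0]*n[:2]+g[1]*d[:2]))
    hd=m&(Y<-.13)&(Y>-.25)&(abs(X)<.065)&(Z>.17)
    print('handle n',hd.sum(),'Y',np.percentile(Y[hd],[.5,2,50]).round(4))
    if hd.sum()>20:
        for w in (0,.08):pass
        g=LS(lambda p:np.hypot(X[hd]-p[0],Z[hd]-p[1])-.011,[0,.245],loss='soft_l1',f_scale=.002).x
        print('handle X,Z',g,'radius',np.hypot(g[0],g[1]-.2),'ang',np.arctan2(g[0],g[1]-.2))
    w=m&(Y<-.07)&(Y>-.125)&(np.hypot(X,Z-.2)>.05)&(np.hypot(X,Z-.2)<.07)&(Z>.15)
    print('wheel Y',np.percentile(Y[w],[2,10,50,90,98]).round(4))
E
python3 fit.py
```

```text
axis x at y=0 0.5333788549653321 yaw 0.14696610894321738 z 0.20075775959308811 828 881
knob top 0 131 [array([-0.0177,  0.0032,  0.0192]), array([0.0018, 0.0194, 0.0375]), array([0.2723, 0.2765, 0.2806])]
knob side fit [-0.00021485  0.0212085 ] world [0.5300606  0.02094841]
handle n 214 Y [-0.1959 -0.1943 -0.1629]
handle X,Z [-0.00492126  0.25884665] radius 0.05905207067585548 ang -0.08343435474622712
wheel Y [-0.1215 -0.1076 -0.1028 -0.0957 -0.0934]
knob top 1 120 [array([-0.0183, -0.0035,  0.0176]), array([0.0036, 0.0191, 0.0403]), array([0.2722, 0.276 , 0.2799])]
knob side fit [0.00034143 0.02409913] world [0.53018759 0.02388934]
handle n 249 Y [-0.1948 -0.1938 -0.1658]
handle X,Z [-0.01884914  0.24517656] radius 0.048951114629568415 ang -0.39527336416404263
wheel Y [-0.1196 -0.1064 -0.1033 -0.0971 -0.0939]
```

```bash
cat >> fit.py <<'E'
print('----')
for c in (0,1,2):
    hd=((src==c)|(c==2))&(Y<-.125)&(Y>-.19)&(abs(X)<.07)&(Z>.17)
    for fz in (0,1):
        f=(lambda p:np.hypot(X[hd]-.048*np.sin(p[0]),Z[hd]-.2-.048*np.cos(p[0]))-.011) if not fz else (lambda p:np.hypot(X[hd]-p[0],Z[hd]-p[1])-.011)
        b=min((LS(f,q,loss='soft_l1',f_scale=.002) for q in ([[-.2],[-.4],[-.6],[-.9]] if not fz else [[-.02,.24],[-.03,.23],[-.01,.245],[-.04,.23]])),key=lambda s:s.cost)
        print(c,b.x,b.cost)
O=np.array([x0,0,0]); 
def L2W(X,Y,Z): return O+X*n+Y*d+np.array([0,0,Z])
E
python3 fit.py | sed -n '/----/,$p'
cat > rel.py <<'E'
from h import *
def rel(world,ytool_deg=None):
    st=arm.get_state();M=R.from_quat(st['ee_rot']).as_matrix()
    dl=M.T@(np.array(world)-st['tool_pos'])*1000
    psi=np.degrees(np.arctan2(M[1,1],M[0,1]))
    print('rel mm',dl.round(1),'ytool',psi.round(1),'q6',np.degrees(st['joint_pos'][5]).round(1),'tool',st['tool_pos'].round(4),'f',st['ft_force'].round(1),'w',st['grip_width'],'t',st['time_s'])
E
python3 -c "
from rel import *;rel([.54,-.165,.43])"
```

```text
----
0 [-0.36139051] 0.0003014429965410611
0 [-0.01752052  0.24590898] 0.00026616702160183814
1 [-0.39993774] 0.00022470164978048325
1 [-0.01894357  0.24524238] 0.00016740027442701478
2 [-0.37936994] 0.0005840018568238435
2 [-0.01819028  0.24569042] 0.00047382215034548865
rel mm [-564.4 -541.6 -126.1] ytool 74.7 q6 82.0 tool [0.1383 0.5062 0.3035] f [-0.3  0.4 -0.4] w 0.08503634344523157 t 0.15
```

```bash
python3 -m jog '[[[0,0,0,-50,0],[0,-10,-10,-100,-8],[0,-50,-48,-126,-16],[0,-100,-96,-126,-24],[0,-150,-144,-126,-32],[0,-200,-192,-126,-40],[0,-250,-240,-126,-48],[0,-300,-288,-126,-56],[0,-350,-336,-126,-64],[0,-400,-384,-126,-72],[0,-450,-432,-126,-80],[0,-500,-480,-126,-88]]]' 40; python3 -c "
from rel import *;rel([.5402,-.1678,.42])"
```

```text
time_s: 1.35
tool_pos: [0.3605, 0.1391, 0.4297]
ee_rot: [-0.528, 0.849, 0.0, 0.0]
ft_force: [0.5, 0.7, -0.2]
grip_width: 0.0856
grip_force: 0.0
rel mm [ 195.6 -297.     9.7] ytool 153.7 q6 -53.5 tool [0.3605 0.1391 0.4297] f [ 0.5  0.7 -0.2] w 0.08556877510123735 t 1.35
```

```bash
python3 -m jog '[[[0,28,-42,5,-8],[0,56,-84,10,-16],[0,84,-127,10,-24],[0,112,-169,10,-32],[0,140,-212,10,-34.7],[0,168,-254,10,-34.7],[0,196,-297,10,-34.7],[0,196,-297,10,-34.7],[0,196,-297,10,-34.7],[0,196,-297,10,-34.7]]]'
python3 - <<'E'
from rel import *
from h import *
rel([.5402,-.1678,.2988])
s=snap('wrist');cv2.imwrite('pics/w1.png',s['img']);np.save('w1.npy',cloud(s))
s=snap('scene');s2=snap('side')
a=s['img'][100:260,220:420];b=s2['img'][60:260,170:370]
cv2.imwrite('pics/c1.png',np.hstack([cv2.resize(a,(500,400)),cv2.resize(b,(300,300))[:300] if 0 else cv2.resize(b,(300,400))]))
E
```

```text
time_s: 2.35
tool_pos: [0.538, -0.1679, 0.4189]
ee_rot: [0.755, -0.656, -0.001, 0.0]
ft_force: [0.1, 1.3, 0.0]
grip_width: 0.0854
grip_force: 0.0
rel mm [  0.3  -2.3 120.1] ytool -171.9 q6 -122.8 tool [ 0.538  -0.1679  0.4189] f [0.1 1.3 0. ] w 0.08543378272725863 t 2.35
```

View pics/w1.png

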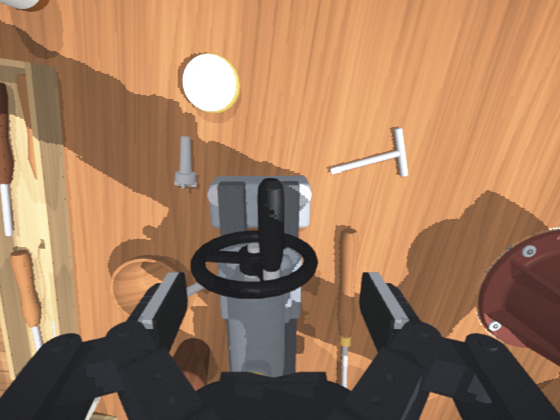

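The wrist view shows the handle from about (270,185) to (268,250). It lies between the fingers and is parallel to the pads. I'll cross-check its position with the wrist depth.

```bash
cat >> fit.py <<'E'
print('====')
P=np.load('w1.npy').reshape(-1,3);P=P[np.isfinite(P).all(1)]
X=(P-O)@n;Y=(P-O)@d;Z=P[:,2]
hd=(Y<-.125)&(Y>-.21)&(abs(X)<.04)&(Z>.2)&(Z<.27)
print(hd.sum(),'Yend',np.percentile(Y[hd],[.5,2]),'Xrange',np.percentile(X[hd],[2,50,98]),'top',np.percentile(Z[hd],[90,98]))
g=LS(lambda p:np.hypot(X[hd]-p[0]-p[2]*(Y[hd]+.16),Z[hd]-p[1])-.011,[-.018,.245,0],loss='soft_l1',f_scale=.002).x;print(g)
w=(abs(Y+.105)<.03)&(np.hypot(X,Z-.2)<.075)&(Z>.2)&(abs(X)>.0)
rim=(Y>-.125)&(Y<-.08)&(Z>.2)&(abs(X)<.08)
print('rim X',np.percentile(X[rim],[.5,99.5]),'Y',np.percentile(Y[rim],[2,50,98]))
E
python3 fit.py | sed -n '/====/,$p'
```

```text
====
2053 Yend [-0.19421608 -0.19380112] Xrange [-0.02840436 -0.01761923 -0.0069925 ] top [0.25560907 0.25631249]
[-0.01747176  0.24422607 -0.0017897 ]
rim X [-0.06271305  0.0621472 ] Y [-0.12110914 -0.10313741 -0.08972165]
```

```bash
python3 -m jog '[[[0,0,-2,45,0],[0,0,-2,85,0],[0,0,-2,110,0],[0,0,-2,120,0],[0,0,-2,120,0],[0.5,0,-2,120,0],[1,0,-2,120,0],[1,0,-2,120,0],[1,0,-2,120,0],[1,0,-2,120,0],[1,0,-2,120,0]]]' 40;  python3 -c "
from rel import *;rel([.5402,-.1678,.2984])"
```

```text
time_s: 3.6
tool_pos: [0.5402, -0.1674, 0.3004]
ee_rot: [0.755, -0.655, 0.0, -0.0]
ft_force: [-1.9, -0.1, 6.1]
grip_width: 0.0208
grip_force: 38.9
rel mm [0.4 0.  2. ] ytool -171.9 q6 -122.8 tool [ 0.5402 -0.1674  0.3004] f [-1.9 -0.1  6.1] w 0.020759211465338337 t 3.6
```

Run:
```python
import numpy as np
a0=-21.2
a=np.radians(np.arange(a0,a0+16*25,16));r=np.radians(a0)
for i,t in enumerate(a): print(i,round(np.degrees(t),1),round(-48*(np.sin(t)-np.sin(r)),1),round(-48*(np.cos(t)-np.cos(r)),1))
```

```text
0 -21.2 -0.0 -0.0
1 -5.2 -13.0 -3.1
2 10.8 -26.4 -2.4
3 26.8 -39.0 1.9
4 42.8 -50.0 9.5
5 58.8 -58.4 19.9
6 74.8 -63.7 32.2
7 90.8 -65.4 45.4
8 106.8 -63.3 58.6
9 122.8 -57.7 70.8
10 138.8 -49.0 80.9
11 154.8 -37.8 88.2
12 170.8 -25.0 92.1
13 186.8 -11.7 92.4
14 202.8 1.2 89.0
15 218.8 12.7 82.2
16 234.8 21.9 72.4
17 250.8 28.0 60.5
18 266.8 30.6 47.4
19 282.8 29.4 34.1
20 298.8 24.7 21.6
21 314.8 16.7 10.9
22 330.8 6.1 2.9
23 346.8 -6.4 -2.0
24 362.8 -19.7 -3.2
```

```bash
python3 -m jog '[[[1,0,-13,-3.1,0],[1,0,-26.4,-2.4,0],[1,0,-39,1.9,0],[1,0,-50,9.5,0],[1,0,-50,9.5,0]]]' 40;  python3 -c "
from rel import *;rel([.5402,-.1678,.2984])"
```

```text
time_s: 4.1
tool_pos: [0.5915, -0.1598, 0.2894]
ee_rot: [0.756, -0.655, 0.001, -0.001]
ft_force: [5.1, 0.9, 0.8]
grip_width: 0.0209
grip_force: 39.6
rel mm [ 0.6 51.9 -9.1] ytool -171.8 q6 -120.2 tool [ 0.5915 -0.1598  0.2894] f [5.1 0.9 0.8] w 0.020886862736486322 t 4.1
```

```bash
python3 -m jog '[[[1,0,-8.4,10.4,0],[1,0,-13.7,22.7,0],[1,0,-15.4,35.9,0],[1,0,-13.3,49.1,0],[1,0,-7.7,61.3,0],[1,0,1,71.4,0],[1,0,12.2,78.7,0],[1,0,25,82.6,0]]]' 40;  python3 -c "
from rel import *;rel([.5402,-.1678,.2984])"
```

```text
time_s: 4.9
tool_pos: [0.5645, -0.1638, 0.2078]
ee_rot: [0.756, -0.655, 0.0, -0.0]
ft_force: [-0.6, 3.2, 24.7]
grip_width: 0.0208
grip_force: 41.9
rel mm [  0.6  24.5 -90.6] ytool -171.9 q6 -121.4 tool [ 0.5645 -0.1638  0.2078] f [-0.6  3.2 24.7] w 0.02084811678802168 t 4.9
```

```bash
python3 -m jog '[[[1,0,13.3,-0.6,0],[1,0,26.2,-4.3,0],[1,0,37.7,-11.1,0],[1,0,46.9,-20.9,0],[1,0,53,-32.8,0],[1,0,55.6,-45.7,0],[1,0,54.4,-58.8,0],[1,0,49.7,-71,0],[1,0,49.7,-71,0]]]' 40;  python3 -c "
from rel import *;rel([.5402,-.1678,.2984])"
```

```text
time_s: 5.8
tool_pos: [0.516, -0.1709, 0.2791]
ee_rot: [0.756, -0.655, 0.001, -0.0]
ft_force: [1.4, -0.6, 0.9]
grip_width: 0.021
grip_force: 40.5
rel mm [  0.4 -24.4 -19.3] ytool -171.9 q6 -124.2 tool [ 0.516  -0.1709  0.2791] f [ 1.4 -0.6  0.9] w 0.020969512664286875 t 5.8
```

```bash
python3 -m jog '[[[1,0,-8,-10.5,0],[1,0,-18.6,-18.5,0],[1,0,-31.1,-23.2,0],[1,0,-43.5,-24.3,0],[1,0,-43.5,-24.3,0],[1,0,-43.5,-24.3,0]]]' 40;  python3 -c "
from rel import *;rel([.5402,-.1678,.2984])"
```

```text
time_s: 6.4
tool_pos: [0.5595, -0.1645, 0.3035]
ee_rot: [0.756, -0.655, 0.001, -0.001]
ft_force: [1.6, 1.9, 12.5]
grip_width: 0.0205
grip_force: 41.8
rel mm [ 0.5 19.6  5.1] ytool -171.8 q6 -121.7 tool [ 0.5595 -0.1645  0.3035] f [ 1.6  1.9 12.5] w 0.020454274701628618 t 6.4
```

```bash
python3 -m jog '[[[1,0,-1,0,0],[1,0,-2,-0.5,0],[1,0,-2,-0.5,0]]]' 40;  python3 - <<'E'
from rel import *
rel([.5402,-.1678,.2984])
s=snap('scene');np.save('s2.npy',cloud(s))
s2=snap('side')
a=s['img'][130:230,240:420];b=s2['img'][90:230,160:320]
cv2.imwrite('pics/c2.png',np.hstack([cv2.resize(a,(440,400),interpolation=2),cv2.resize(b,(360,400),interpolation=2)]))
E
```

```text
time_s: 6.7
tool_pos: [0.5604, -0.1644, 0.3035]
ee_rot: [0.756, -0.655, 0.0, 0.0]
ft_force: [-1.2, 1.6, 11.1]
grip_width: 0.0205
grip_force: 41.6
rel mm [ 0.5 20.4  5.1] ytool -171.9 q6 -121.7 tool [ 0.5604 -0.1644  0.3035] f [-1.2  1.6 11.1] w 0.020540767348067954 t 6.7
```

View pics/c2.png

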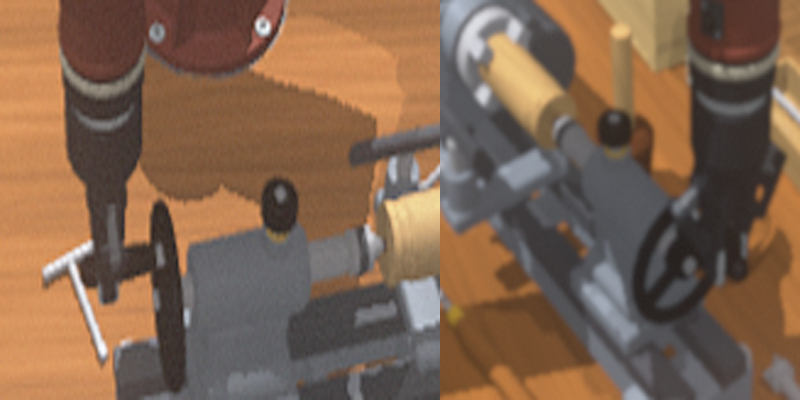

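The picture shows the live centre's tip at the blank's face at about (378,240) in the left crop, with the handle up. I'll push slightly more to feel for the stop.

```bash
python3 -m jog '[[[1,0,-1.5,-0.3,0],[1,0,-1.5,-0.3,0],[1,0,-1.5,-0.3,0]]]' 40;  python3 -c "
from rel import *;rel([.5402,-.1678,.2984])"; python3 -m jog '[[[1,0,-1.5,0,0],[1,0,-1.5,0,0],[1,0,-1.5,0,0]]]' 40;  python3 -c "
from rel import *;rel([.5402,-.1678,.2984])"
```

```text
time_s: 7.1
tool_pos: [0.5617, -0.1642, 0.3036]
ee_rot: [0.755, -0.655, -0.0, 0.0]
ft_force: [-1.0, 1.2, 8.4]
grip_width: 0.0206
grip_force: 41.4
rel mm [ 0.5 21.8  5.2] ytool -171.9 q6 -121.6 tool [ 0.5617 -0.1642  0.3036] f [-1.   1.2  8.4] w 0.020630394902974344 t 7.1
time_s: 7.4
tool_pos: [0.5632, -0.164, 0.3034]
ee_rot: [0.755, -0.655, -0.0, 0.0]
ft_force: [-0.2, 1.3, 7.8]
grip_width: 0.0207
grip_force: 41.4
rel mm [ 0.5 23.3  5. ] ytool -171.9 q6 -121.5 tool [ 0.5632 -0.164   0.3034] f [-0.2  1.3  7.8] w 0.020733371229031152 t 7.4
```

```bash
python3 -m jog '[[[1,0,-1.5,0.2,0],[1,0,-1.5,0.2,0],[1,0,-1.5,0.2,0]]]' 40;  python3 -c "
from rel import *;rel([.5402,-.1678,.2984])"
```

```text
time_s: 7.7
tool_pos: [0.5636, -0.1639, 0.3033]
ee_rot: [0.755, -0.655, -0.001, 0.001]
ft_force: [-6.6, -0.1, 11.3]
grip_width: 0.0208
grip_force: 41.9
rel mm [ 0.5 23.7  5. ] ytool -171.9 q6 -121.4 tool [ 0.5636 -0.1639  0.3033] f [-6.6 -0.1 11.3] w 0.020823530031431232 t 7.7
```

```bash
python3 -m jog '[[[1,0,2,0,0],[1,0,3,0,0],[1,0,3,-0.5,0],[0,0,3,-0.5,0],[0,0,3,-0.5,0],[0,0,3,-0.5,0],[0,0,3,-0.5,0],[0,0,3,-0.5,0],[0,0,3,-40,0],[0,0,3,-80,0],[0,0,3,-120,0],[0,0,3,-120,0]]]' 40;  python3 - <<'E'
from rel import *
rel([.530,.0224,.43])
s=snap('wrist');W=cloud(s);P=W.reshape(-1,3);P=P[np.isfinite(P).all(1)]
x0,yaw=.53338,.14697
O=np.array([x0,0,0]);d=np.array([-np.sin(yaw),np.cos(yaw),0]);n=np.array([np.cos(yaw),np.sin(yaw),0])
X=(P-O)@n;Y=(P-O)@d;Z=P[:,2]
from scipy.optimize import least_squares as LS
hd=(Y<-.125)&(Y>-.21)&(abs(X)<.04)&(Z>.2)&(Z<.27)
g=LS(lambda p:np.hypot(X[hd]-p[0],Z[hd]-p[1])-.011,[0,.247],loss='soft_l1',f_scale=.002).x
print(g,'ang',np.arctan2(g[0]+0.0001,g[1]-.1995))
E
```

```text
time_s: 8.9
tool_pos: [0.5633, -0.1645, 0.429]
ee_rot: [0.756, -0.655, 0.004, -0.001]
ft_force: [-0.1, -0.2, 0.2]
grip_width: 0.0854
grip_force: 0.0
rel mm [-189.7    6.5   -1.9] ytool -171.9 q6 -121.6 tool [ 0.5633 -0.1645  0.429 ] f [-0.1 -0.2  0.2] w 0.08544109905468336 t 8.9
[0.00491984 0.24752561] ang 0.1041460418614332
```

```bash
python3 -m jog '[[[0,-40,1.5,0,0],[0,-85,3,0,0],[0,-130,5,0,0],[0,-170,6,0,0],[0,-190,6.5,0,0],[0,-190,6.5,0,0],[0,-190,6.5,0,0]]]' 40;  python3 - <<'E'
from rel import *
from scipy.optimize import least_squares as LS
rel([.530,.0224,.3215])
s=snap('wrist');W=cloud(s);P=W.reshape(-1,3);cv2.imwrite('pics/w3.png',s['img'])
m=np.isfinite(P).all(1)&(P[:,2]>.27)&(P[:,2]<.285)&(np.hypot(P[:,0]-.53,P[:,1]-.0224)<.035)
Q=P[m];print(m.sum(),Q.mean(0),np.percentile(Q,[1,99],axis=0),'mid',np.percentile(Q,[1,99],axis=0).mean(0))
m=np.isfinite(P).all(1)&(P[:,2]>.25)&(P[:,2]<.283)&(np.hypot(P[:,0]-.53,P[:,1]-.0224)<.03);Q=P[m]
print(cv2.minEnclosingCircle((Q[:,:2]*1e3).astype(np.float32)))
E
```

```text
time_s: 9.65
tool_pos: [0.5286, 0.0232, 0.4228]
ee_rot: [0.756, -0.655, -0.0, 0.0]
ft_force: [0.7, -1.1, 0.2]
grip_width: 0.0855
grip_force: 0.0
rel mm [  0.9  -1.4 101.3] ytool -171.8 q6 -103.6 tool [0.5286 0.0232 0.4228] f [ 0.7 -1.1  0.2] w 0.08546854262605028 t 9.65
1785 [0.53074113 0.02088583 0.27524573] [[0.51294038 0.00425416 0.27100563]
 [0.54832981 0.03991792 0.27802291]] mid [0.53063509 0.02208604 0.27451427]
((530.5446166992188, 22.34282112121582), 19.505191802978516)
```

View pics/w3.png

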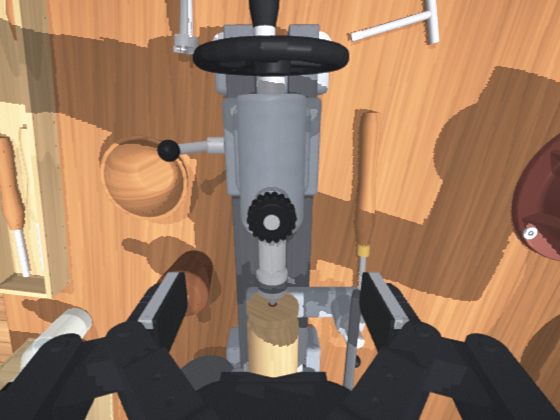

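The knob sits at (272,217), centred between the fingers' columns, and the live centre's tip meets the blank at about (272,302). Descending to grasp the knob.

```bash
python3 -m jog '[[[0,1,-2,40,0],[0,1,-2,75,0],[0,1,-2,95,0],[0,1,-2,101,0],[0,1,-2,101,0],[1,1,-2,101,0],[1,1,-2,101,0],[1,1,-2,101,0],[1,1,-2,101,0],[1,1,-2,101,0]]]' 40;  python3 -c "
from rel import *;rel([.5305,.0223,.3215]);print(arm.get_state()['torque'])"
```

```text
time_s: 10.7
tool_pos: [0.5303, 0.0222, 0.3229]
ee_rot: [0.756, -0.655, -0.0, 0.001]
ft_force: [-4.9, -1.6, 3.0]
grip_width: 0.0376
grip_force: 41.1
rel mm [-0.  -0.2  1.4] ytool -171.9 q6 -103.6 tool [0.5303 0.0222 0.3229] f [-4.9 -1.6  3. ] w 0.03763518739946526 t 10.7
[-0.34311573  0.84365905  0.05150346]
```

```bash
python3 -m jog '[[[1,0,0,3,0],[1,0,0,6,0],[1,0,0,7.5,0],[1,0,0,7.5,0],[1,0,0,7.5,0]]]' 50;  python3 -c "
from rel import *;rel([.5305,.0223,.3215]);print(arm.get_state()['torque'])"
```

```text
time_s: 11.2
tool_pos: [0.5303, 0.0222, 0.3163]
ee_rot: [0.756, -0.655, 0.0, 0.0]
ft_force: [-8.4, -1.5, 12.0]
grip_width: 0.0377
grip_force: 51.0
rel mm [-0.  -0.2 -5.2] ytool -171.9 q6 -103.6 tool [0.5303 0.0222 0.3163] f [-8.4 -1.5 12. ] w 0.03774309653756593 t 11.2
[-0.425716    1.52782459 -0.00426279]
```

```bash
python3 -m jog '[[[1,0,0,0.3,8],[1,0,0,0.3,16],[1,0,0,0.3,24],[1,0,0,0.3,32],[1,0,0,0.4,40],[1,0,0,0.5,48],[1,0,0,0.6,56],[1,0,0,0.8,64],[1,0,0,0.9,72],[1,0,0,1,80],[1,0,0,1.1,80],[1,0,0,1.1,80]]]' 50;  python3 -c "
from rel import *;rel([.5305,.0223,.3215]);print(arm.get_state()['torque'])"
```

```text
time_s: 12.4
tool_pos: [0.5303, 0.0221, 0.3151]
ee_rot: [-0.157, 0.988, -0.001, -0.0]
ft_force: [-7.2, -2.5, 11.2]
grip_width: 0.0375
grip_force: 50.7
rel mm [-0.3  0.1 -6.4] ytool 108.1 q6 -23.6 tool [0.5303 0.0221 0.3151] f [-7.2 -2.5 11.2] w 0.03752041612675278 t 12.4
[-0.71042156  1.60768032 -0.02975949]
```

```bash
python3 -m jog '[[[1,0,0,0.1,8],[1,0,0,0.3,16],[1,0,0,0.4,24],[1,0,0,0.5,32],[1,0,0,0.6,40],[1,0,0,0.7,48],[1,0,0,0.8,56],[1,0,0,0.9,64],[1,0,0,1,72],[1,0,0,1.1,80],[1,0,0,1.1,80]]]' 50;  python3 -c "
from rel import *;rel([.5305,.0223,.3215]);print(arm.get_state()['torque'])"
```

```text
time_s: 13.5
tool_pos: [0.5301, 0.0221, 0.315]
ee_rot: [0.516, 0.857, -0.001, 0.001]
ft_force: [-11.5, -1.7, 20.8]
grip_width: 0.0372
grip_force: 51.7
rel mm [-0.   0.4 -6.5] ytool 27.9 q6 56.7 tool [0.5301 0.0221 0.315 ] f [-11.5  -1.7  20.8] w 0.03724904836449811 t 13.5
[-0.54046191  2.65335047  0.01475495]
```

```bash
python3 -m jog '[[[1,0,0,-0.5,6],[1,0,0,-0.8,12],[1,0,0,-0.8,18],[1,0,0,-0.8,24],[1,0,0,-0.8,24]]]' 50;  python3 -c "
from rel import *;rel([.5305,.0223,.3215]);print(arm.get_state()['torque'])"
```

```text
time_s: 14.0
tool_pos: [0.5301, 0.0221, 0.3151]
ee_rot: [0.682, 0.731, -0.001, 0.0]
ft_force: [-9.8, -2.0, 13.5]
grip_width: 0.0373
grip_force: 51.2
rel mm [ 0.1  0.4 -6.4] ytool 3.9 q6 80.6 tool [0.5301 0.0221 0.3151] f [-9.8 -2.  13.5] w 0.03734027420763386 t 14.0
[-0.54682095  2.12159994 -0.01446389]
```

```bash
for i in 1; do python3 -m jog '[[[1,0,0,0,6],[1,0,0,0,12],[1,0,0,0,12]]]' 50 | grep -E "force|tool"; python3 -c "
from rel import *;rel([.5305,.0223,.3215]);print(arm.get_state()['torque'])"; done;  python3 -m jog '[[[1,0,0,0,6],[1,0,0,0,12],[1,0,0,0,12]]]' 50 | grep -E "force|tool"; python3 -c "
from rel import *;rel([.5305,.0223,.3215]);print(arm.get_state()['torque'])"
```

```text
tool_pos: [0.5302, 0.0221, 0.3151]
ft_force: [-8.9, -3.0, 13.7]
grip_force: 51.1
rel mm [ 0.3  0.3 -6.4] ytool -8.1 q6 92.6 tool [0.5302 0.0221 0.3151] f [-8.9 -3.  13.7] w 0.037192795238831476 t 14.3
[-0.63495371  2.00290162  0.18885427]
tool_pos: [0.5302, 0.0223, 0.3151]
ft_force: [-9.5, -0.8, 12.8]
grip_force: 52.8
rel mm [ 0.2  0.3 -6.4] ytool -20.1 q6 104.6 tool [0.5302 0.0223 0.3151] f [-9.5 -0.8 12.8] w 0.0376824765431385 t 14.6
[-0.36077387  1.87208134 -0.32475872]
```

```bash
python3 -m jog '[[[1,0,0,-0.6,0],[0,0,0,-0.6,0],[0,0,0,-0.6,0],[0,0,0,-0.6,0],[0,0,0,-0.6,0],[0,0,0,-0.6,0],[0,0,0,-30,0],[0,0,0,-70,0],[0,0,0,-110,0],[0,0,0,-110,0]]]' 50;  python3 - <<'E'
from rel import *
rel([.530,.0224,.3215])
for nm in('wrist','scene','side'):
    s=snap(nm);P=cloud(s).reshape(-1,3)
    if nm=='wrist':cv2.imwrite('pics/w4.png',s['img'])
    m=np.isfinite(P).all(1)&(P[:,2]>.25)&(P[:,2]<.285)&(np.hypot(P[:,0]-.53,P[:,1]-.0224)<.012)
    print(nm,m.sum(),np.median(P[m,2]))
s=snap('scene')
E
```

```text
time_s: 15.6
tool_pos: [0.5323, 0.0223, 0.4287]
ee_rot: [0.818, 0.575, 0.003, 0.003]
ft_force: [-0.4, 0.2, -0.3]
grip_width: 0.0852
grip_force: 0.0
rel mm [ -1.   -3.  107.2] ytool -19.9 q6 104.4 tool [0.5323 0.0223 0.4287] f [-0.4  0.2 -0.3] w 0.08519767778812552 t 15.6
wrist 642 0.26782228977546274
scene 45 0.268917479663052
side 44 0.26881242690020946
```

View pics/w4.png

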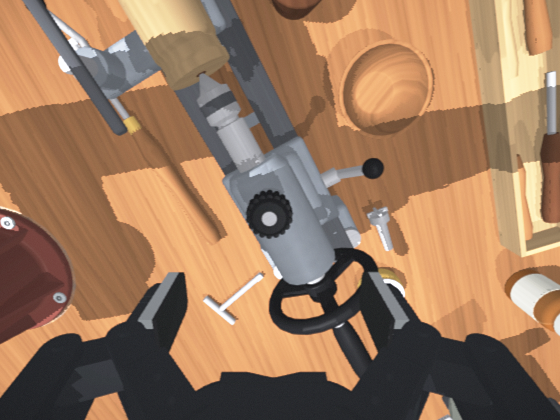

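The knob (270,215) stayed down after release: its top is at 0.2685 m, a depth of about 8.0 mm. The earlier torque reading was ambiguous, so I'll regrip and check that it is at its stop.

```bash
python3 -m jog '[[[0,0,0,45,0],[0,0,0,85,0],[0,0,0,104,0],[0,0,0,109.4,0],[0,0,0,109.4,0],[1,0,0,109.4,0],[1,0,0,109.4,0],[1,0,0,109.4,0],[1,0,0,109.4,0],[1,0,0,109.4,0]]]' 50; for i in 1; do python3 -c "
from rel import *;rel([.5305,.0223,.3215]);print(arm.get_state()['torque'])"; done; python3 -m jog '[[[1,0,0,0,5],[1,0,0,0,5],[1,0,0,0,5]]]' 50 >/dev/null; python3 -c "
from rel import *;rel([.5305,.0223,.3215]);print(arm.get_state()['torque'])"; python3 -m jog '[[[1,0,0,0,5],[1,0,0,0,5],[1,0,0,0,5]]]' 50 >/dev/null; python3 -c "
from rel import *;rel([.5305,.0223,.3215]);print(arm.get_state()['torque'])"
```

```text
time_s: 16.8
tool_pos: [0.5304, 0.0228, 0.3153]
ee_rot: [0.818, 0.575, 0.0, -0.0]
ft_force: [-5.7, 1.9, 8.2]
grip_width: 0.0374
grip_force: 49.6
rel mm [-0.5  0.2 -6.2] ytool -19.8 q6 104.4 tool [0.5304 0.0228 0.3153] f [-5.7  1.9  8.2] w 0.03738462590958512 t 16.8
[ 0.3780389   1.17543759 -0.03199943]
rel mm [-0.4  0.2 -6.2] ytool -24.9 q6 109.4 tool [0.5305 0.0228 0.3153] f [-3.7  0.5  8.6] w 0.0377213678324722 t 17.1
[ 0.38546618  1.10127566 -0.06027   ]
rel mm [-0.4  0.2 -6.2] ytool -29.9 q6 114.4 tool [0.5305 0.0227 0.3153] f [-5.5  1.8  8.2] w 0.037347347279923754 t 17.4
[ 0.26902784  0.94151473 -0.0399322 ]
```

```bash
cat > t.py <<'E'
from h import *
s=arm.get_state();print('q6 %.1f jt6 %.3f tz %.3f fz %.1f w %.4f z %.4f'%(np.degrees(s['joint_pos'][5]),s['joint_torque'][5],s['torque'][2],s['ft_force'][2],s['grip_width'],s['tool_pos'][2]))
E
python3 -m jog '[[[1,0,0,0,4]]]' 60 >/dev/null; python3 t.py;python3 -m jog '[[[1,0,0,0,4]]]' >/dev/null; python3 t.py;python3 -m jog '[[[1,0,0,0,4]]]' >/dev/null; python3 t.py;python3 -m jog '[[[1,0,0,0,4]]]' >/dev/null; python3 t.py;python3 -m jog '[[[1,0,0,0,4]]]' >/dev/null; python3 t.py;python3 -m jog '[[[1,0,0,0,4]]]' >/dev/null; python3 t.py
```

```text
q6 118.4 jt6 -1.966 tz 0.066 fz 7.7 w 0.0375 z 0.3153
q6 122.5 jt6 -1.182 tz 0.015 fz 8.1 w 0.0372 z 0.3153
q6 126.6 jt6 -1.093 tz 0.018 fz 8.2 w 0.0371 z 0.3153
q6 130.6 jt6 -1.064 tz 0.121 fz 8.3 w 0.0373 z 0.3153
q6 134.5 jt6 -1.070 tz 0.112 fz 6.9 w 0.0371 z 0.3153
q6 138.6 jt6 -1.088 tz 0.033 fz 7.6 w 0.0373 z 0.3153
```

```bash
python3 -m jog '[[[0,0,0,0,0],[0,0,0,0,0],[0,0,0,0,0],[0,0,0,0,0],[0,0,0,0,0],[0,0,0,-30,0],[0,0,0,-75,0],[0,0,0,-110,0],[0,0,0,-110,0]]]' >/dev/null; python3 t.py; python3 -m jog '[[[0,0,0,0,4],[0,0,0,0,8]]]' >/dev/null; python3 t.py
python3 - <<'E'
from rel import *
P=[]
for nm in('wrist','scene','side'):
    s=snap(nm);P=cloud(s).reshape(-1,3)
    if nm=='scene':a=s['img']
    if nm=='side':b=s['img']
    m=np.isfinite(P).all(1)&(P[:,2]>.25)&(P[:,2]<.285)&(np.hypot(P[:,0]-.53,P[:,1]-.0224)<.012)
    print(nm,m.sum(),np.median(P[m,2]))
cv2.imwrite('pics/fin.png',np.hstack([cv2.resize(a[120:300,240:420],(400,400)),cv2.resize(b[90:270,160:340],(400,400))]))
E
```

```text
q6 138.4 jt6 0.009 tz 0.034 fz -1.1 w 0.0853 z 0.4289
q6 146.5 jt6 -1.238 tz 0.061 fz -0.3 w 0.0854 z 0.4239
wrist 666 0.2674888848179837
scene 49 0.268732521916623
side 46 0.2680315028220847
```

View pics/fin.png

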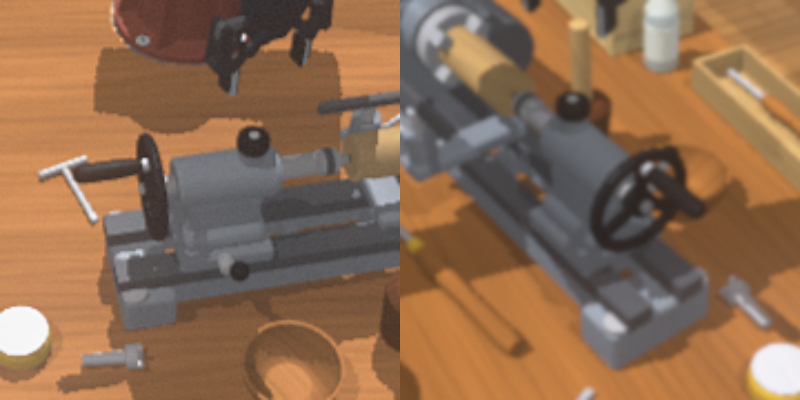

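```bash
python3 -m jog '[[[0,0,0,0,-8],[0,0,0,0,-16],[0,0,0,0,-24],[0,0,0,0,-32],[0,0,0,0,-40],[0,0,0,0,-48],[0,0,0,0,-56],[0,0,0,0,-64],[0,0,0,0,-68],[0,0,0,40,-68],[0,0,0,80,-68],[0,0,0,100,-68]]]' >/dev/null
python3 -m jog '[[[0,0,0,9.5,0],[0,0,0,9.5,0],[1,0,0,9.5,0],[1,0,0,9.5,0],[1,0,0,9.5,0],[1,0,0,9.5,0],[1,0,0,9.5,0],[1,0,0,9.5,0]]]' 90
cat > g.py <<'E'
import sys
from h import *
s=snap('wrist');P=np.linalg.inv(s['c2w'])@np.array([.5305,.0223,.2685,1])
u=s['cx']+s['f']*P[0]/-P[2];v=s['cy']-s['f']*P[1]/-P[2];print('knob top px',u,v)
cv2.imwrite(f'pics/g{sys.argv[1]}.png',s['img']); import runpy;runpy.run_path('t.py')
E
python3 g.py 0
```

```text
time_s: 21.25
tool_pos: [0.5301, 0.0223, 0.3161]
ee_rot: [0.668, 0.744, -0.0, 0.0]
ft_force: [-7.5, -1.3, 12.3]
grip_width: 0.0367
grip_force: 89.3
knob top px 271.87764577583573 303.32381650816444
q6 78.4 jt6 -0.006 tz -0.072 fz 11.6 w 0.0367 z 0.3161
```

```bash
python3 -m jog '[[[1,0,0,0,3],[1,0,0,0,6],[1,0,0,0,6],[1,0,0,0,6]]]' >/dev/null; python3 g.py 1; python3 -m jog '[[[1,0,0,0,3],[1,0,0,0,6],[1,0,0,0,6],[1,0,0,0,6]]]' >/dev/null; python3 g.py 2; python3 -m jog '[[[1,0,0,0,3],[1,0,0,0,6],[1,0,0,0,6],[1,0,0,0,6]]]' >/dev/null; python3 g.py 3
python3 - <<'E'
import cv2,numpy as np
c=[cv2.resize(cv2.imread(f'pics/g{i}.png')[258:338,215:328],(400,283),interpolation=2) for i in range(4)]
g=np.vstack([np.hstack(c[:2]),np.hstack(c[2:])]);g=np.clip((g/255.)**.5*255,0,255).astype(np.uint8);cv2.imwrite('pics/gg.png',g)
E
```

```text
knob top px 271.99829373525284 303.4524724393208
q6 84.4 jt6 -0.019 tz -0.102 fz 11.6 w 0.0363 z 0.3161
knob top px 272.1182732067969 303.5592457559959
q6 90.4 jt6 -0.013 tz -0.037 fz 11.7 w 0.0364 z 0.3161
knob top px 272.2061983231872 303.60980250770376
q6 96.4 jt6 -0.021 tz -0.005 fz 11.8 w 0.0365 z 0.3161
```

View pics/gg.png

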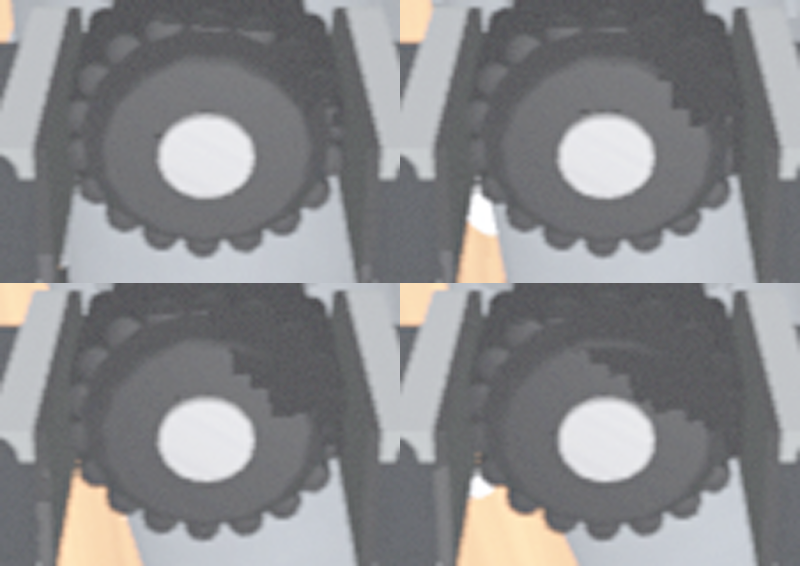

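The ribs keep the same place in all four crops (bottom rib at x about 203), so the knob is still turning with the gripper. I'll keep screwing until the torque rises.

```bash
python3 -m jog '[[[1,0,0,0,6],[1,0,0,0,12],[1,0,0,0,18],[1,0,0,0,18],[1,0,0,0,18]]]' >/dev/null; python3 g.py 4; python3 -m jog '[[[1,0,0,0,6],[1,0,0,0,12],[1,0,0,0,18],[1,0,0,0,18],[1,0,0,0,18]]]' >/dev/null; python3 g.py 5;python3 -m jog '[[[1,0,0,0,6],[1,0,0,0,12],[1,0,0,0,18],[1,0,0,0,18],[1,0,0,0,18]]]' >/dev/null; python3 g.py 6
cat > cmp.py <<'E'
import cv2,numpy as np,sys
# rib phase relative to the gripper: shift of the lower rib strip vs. g0
def strip(i):
    g=cv2.cvtColor(cv2.imread(f'pics/g{i}.png'),6).astype(np.float32)
    # dark silhouette below knob: lowest dark pixel per column
    c=g[300:335,245:300]; return np.array([(col<70).nonzero()[0].max() if (col<70).any() else 0 for col in c.T])
for i in map(int,sys.argv[1:]): print(i,*strip(i)[4:-4])
E
python3 cmp.py 0 1 2 3 4 5 6
```

```text
knob top px 272.74556664916474 303.75526756760473
q6 114.4 jt6 0.055 tz 0.032 fz 11.4 w 0.0366 z 0.3161
knob top px 273.116588017824 303.97448840563936
q6 132.4 jt6 -0.033 tz -0.076 fz 10.7 w 0.0366 z 0.3161
knob top px 273.7635506062816 303.8710549540576
q6 150.4 jt6 0.041 tz 0.015 fz 10.9 w 0.0366 z 0.3161
0 22 22 22 22 21 21 21 25 26 27 27 27 27 27 26 25 24 24 25 28 28 29 29 29 29 29 28 26 25 25 25 26 27 28 28 28 28 27 27 26 22 22 22 23 23 23 23
1 22 22 22 22 21 21 21 25 26 27 27 27 27 27 26 25 25 24 25 28 29 29 29 29 29 29 28 27 25 25 25 26 27 28 28 28 28 27 27 25 22 22 22 23 23 23 23
2 22 22 22 22 21 21 21 26 26 27 27 28 27 27 26 25 24 24 25 28 29 29 29 29 29 29 28 26 25 25 25 26 27 28 28 28 28 27 27 25 22 22 22 23 23 23 23
3 22 22 22 22 21 21 21 24 26 27 27 27 28 27 27 25 25 24 25 28 29 29 30 30 29 29 28 27 25 25 25 26 27 28 28 28 28 27 27 25 22 22 22 23 23 23 23
4 22 22 22 22 21 21 21 24 26 27 27 27 27 27 27 26 24 24 25 27 28 29 29 29 29 29 28 27 25 24 25 26 27 27 28 28 28 27 27 25 22 22 22 23 23 23 23
5 22 22 22 22 21 21 21 24 26 27 27 27 27 27 27 25 25 24 25 27 28 29 29 29 29 29 28 27 25 24 25 26 27 27 28 28 28 27 27 25 22 21 22 22 23 23 23
6 22 22 22 22 21 21 21 23 26 26 27 27 27 27 27 25 25 24 24 26 28 29 29 29 29 29 29 28 25 24 24 25 27 27 28 28 28 27 27 26 22 21 21 22 23 23 23
```

```bash
python3 -m jog '[[[0,0,0,0,0],[0,0,0,0,0],[0,0,0,0,0],[0,0,0,0,0],[0,0,0,-30,0],[0,0,0,-60,0],[0,0,0,-60,-8],[0,0,0,-60,-16]]]' >/dev/null
cat > dep.py <<'E'
from h import *
for nm in('wrist','scene','side'):
    s=snap(nm);P=cloud(s).reshape(-1,3)
    r=np.hypot(P[:,0]-.5305,P[:,1]-.0223);ok=np.isfinite(P).all(1)&(P[:,2]>.25)&(P[:,2]<.285)
    print(nm,[(int(m.sum()),round(float(np.median(P[m,2])),4)) for m in (ok&(r<.007),ok&(r>.009)&(r<.016))])
for f in('scene0.npy','side0.npy'):
    P=np.load(f).reshape(-1,3);r=np.hypot(P[:,0]-.5305,P[:,1]-.0223);ok=np.isfinite(P).all(1)&(P[:,2]>.25)&(P[:,2]<.295)
    print(f,[(int(m.sum()),round(float(np.median(P[m,2])),4)) for m in (ok&(r<.007),ok&(r>.009)&(r<.016))])
E
python3 dep.py; python3 t.py; grep -c . /dev/null
python3 - <<'E'
from h import *
# rib phase in world for a wrist view: angle histogram of dark rib outline is skipped; count ribs from w3 (hover) by polar FFT
for n,q in(('w3',0),('w4',0)):
    g=cv2.imread(f'pics/{n}.png',0); print(n,g.shape)
E
```

```text
wrist [(359, 0.2772), (1228, 0.276)]
scene [(19, 0.2778), (62, 0.2767)]
side [(18, 0.2778), (52, 0.2767)]
scene0.npy [(18, 0.2781), (58, 0.277)]
side0.npy [(14, 0.2781), (62, 0.2765)]
q6 134.6 jt6 -0.970 tz -0.028 fz -0.4 w 0.0856 z 0.3747
0
w3 (420, 560)
w4 (420, 560)
```

The knob has sprung up, so its turn state is uncertain. I'll compare rib phases before and after each grip to see how far it really turned.

```bash
python3 -m jog '[[[0,0,0,-40,0],[0,0,0,-40,0],[0,0,0,-40,0]]]' >/dev/null
cat > ph.py <<'E'
from h import *
def phase(img,c2w,f,cx,cy,ztop,tag):
    w2c=np.linalg.inv(c2w);g=cv2.GaussianBlur(cv2.cvtColor(img,6).astype(np.float32),(0,0),.6)
    th=np.radians(np.arange(0,360,.5));best=None
    for N in (16,18,20,22,24):
        b=(0,)
        for dx in np.arange(-.003,.0031,.001):
            for dy in np.arange(-.003,.0031,.001):
                for r in (.0185,.0192,.02):
                    P=np.stack([.5305+dx+r*np.cos(th),.0223+dy+r*np.sin(th),0*th+ztop-.006,1+0*th])
                    C=w2c@P;u=cx+f*C[0]/-C[2];v=cy-f*C[1]/-C[2]
                    s=cv2.remap(g,u.astype(np.float32)[None],v.astype(np.float32)[None],1)[0]
                    F=np.sum((s-cv2.blur(s[None],(81,1))[0])*np.exp(-1j*N*th))/len(th)
                    if abs(F)>b[0]: b=(abs(F),-np.degrees(np.angle(F))/N%(360/N),dx,dy,r)
        print(tag,N,np.round(b,4))
if __name__=='__main__':
    s=snap('wrist');cv2.imwrite('pics/w5.png',s['img'])
    def c2w(p,q):
        T=np.eye(4);T[:3,:3]=R.from_quat(q).as_matrix();T[:3,3]=p;return T@s['hand_eye']
    a=(s['f'],s['cx'],s['cy'])
    phase(cv2.imread('pics/w3.png'),c2w([.5286,.0232,.4228],np.array([.756,-.655,0,0])/1.00028),*a,.2765,'w3')
    phase(cv2.imread('pics/w4.png'),c2w([.5323,.0223,.4287],[.818,.575,.003,.003]),*a,.2685,'w4')
    phase(s['img'],s['c2w'],*a,.2765,'now')
E
python3 ph.py
```

```text
w3 16 [ 3.89760e+00  1.14512e+01 -1.00000e-03  1.00000e-03  1.85000e-02]
w3 18 [ 5.73110e+00  1.92652e+01 -1.00000e-03 -1.00000e-03  1.92000e-02]
w3 20 [ 8.89140e+00  1.03353e+01  0.00000e+00 -3.00000e-03  2.00000e-02]
w3 22 [ 3.05740e+00  1.01575e+01 -3.00000e-03 -3.00000e-03  2.00000e-02]
w3 24 [ 2.0236e+00  2.7057e+00  3.0000e-03 -2.0000e-03  2.0000e-02]
w4 16 [4.1252e+00 2.0625e+00 1.0000e-03 2.0000e-03 1.9200e-02]
w4 18 [5.10890e+00 1.98425e+01 0.00000e+00 1.00000e-03 1.92000e-02]
w4 20 [7.2266e+00 5.9719e+00 1.0000e-03 2.0000e-03 2.0000e-02]
w4 22 [ 2.5761e+00  2.9487e+00 -2.0000e-03  3.0000e-03  2.0000e-02]
w4 24 [ 1.4910e+00  8.9462e+00 -2.0000e-03  3.0000e-03  2.0000e-02]
now 16 [5.0779e+00 5.0300e-02 2.0000e-03 0.0000e+00 2.0000e-02]
now 18 [ 7.1612 12.3313  0.      0.      0.0185]
now 20 [8.09410e+00 1.50417e+01 2.00000e-03 1.00000e-03 2.00000e-02]
now 22 [4.1146e+00 2.1019e+00 2.0000e-03 1.0000e-03 2.0000e-02]
now 24 [1.8365e+00 4.4103e+00 2.0000e-03 0.0000e+00 2.0000e-02]
```

```bash
python3 -m jog '[[[0,0,0,45,0],[0,0,0,80,0],[0,0,0,93,0],[0,0,0,93,0],[1,0,0,93,0],[1,0,0,93,0],[1,0,0,93,0],[1,0,0,93,0],[1,0,0,93,0]]]' 25 | grep -E "time|tool|ft_f"; python3 g.py 10
python3 -m jog '[[[1,0,0,0,-8],[1,0,0,0,-16],[1,0,0,0,-24],[1,0,0,0,-32],[1,0,0,0,-40],[1,0,0,0,-48],[1,0,0,0,-48]]]' >/dev/null; python3 g.py 11
python3 -m jog '[[[1,0,0,0,-8],[1,0,0,0,-16],[1,0,0,0,-24],[1,0,0,0,-32],[1,0,0,0,-40],[1,0,0,0,-50],[1,0,0,0,-50]]]' >/dev/null; python3 g.py 12
cat > cmp.py <<'E'
import cv2,numpy as np,sys
c=lambda i:cv2.cvtColor(cv2.imread(f'pics/g{i}.png'),6)[:,225:320]
def strip(i):
    g=c(i).astype(np.float32);return np.array([max((col[290:350]<62).nonzero()[0],default=0) for col in g.T])
for i in map(int,sys.argv[1:]): print(i,*strip(i)[20:75])
E
python3 cmp.py 10 11 12
```

```text
time_s: 26.5
tool_pos: [0.531, 0.0228, 0.3223]
ft_force: [-2.0, 3.8, 2.1]
knob top px 272.8757614420567 297.65050906651794
q6 134.4 jt6 -0.017 tz -0.024 fz 3.6 w 0.0379 z 0.3222
knob top px 272.01751925470467 297.9562292376746
q6 86.3 jt6 -0.632 tz 0.031 fz 2.9 w 0.0381 z 0.3217
knob top px 271.59573734287704 297.55014699417654
q6 36.2 jt6 -0.356 tz -0.001 fz 2.6 w 0.0381 z 0.3214
10 30 30 35 36 37 38 38 38 38 37 37 36 36 39 41 42 43 43 42 42 42 41 40 39 40 41 42 43 44 44 44 44 43 42 40 39 39 39 41 41 42 42 42 41 41 39 36 35 35 36 36 37 36 36 36
11 59 59 59 59 59 59 59 38 38 37 37 36 37 41 42 42 43 43 43 42 42 41 40 40 40 42 43 44 44 44 44 44 43 42 40 39 39 40 41 42 42 42 42 42 41 40 37 35 35 36 36 37 37 36 36
12 31 31 36 37 38 38 38 38 38 38 37 37 37 40 42 42 42 43 43 42 42 40 40 39 40 41 43 43 44 44 44 44 43 42 40 39 39 40 41 41 42 42 42 41 41 40 38 36 36 36 36 37 37 37 36
```

```bash
python3 -m jog '[[[1,0,0,0,-8],[1,0,0,0,-16],[1,0,0,0,-24],[1,0,0,0,-32],[1,0,0,0,-40],[1,0,0,0,-50],[1,0,0,0,-50],[1,0,0,0,-50]]]' >/dev/null; python3 g.py 13
python3 -m jog '[[[1,0,0,0,-8],[1,0,0,0,-16],[1,0,0,0,-24],[1,0,0,0,-32],[1,0,0,0,-40],[1,0,0,0,-50],[1,0,0,0,-50],[1,0,0,0,-50]]]' >/dev/null; python3 g.py 14
python3 -m jog '[[[1,0,0,0,-8],[1,0,0,0,-16],[1,0,0,0,-24],[1,0,0,0,-32],[1,0,0,0,-40],[1,0,0,0,-50],[1,0,0,0,-50],[1,0,0,0,-50]]]' >/dev/null; python3 g.py 15
python3 cmp.py 13 14 15
```

```text
knob top px 272.09926937672435 296.8209203951712
q6 -13.6 jt6 -0.116 tz 0.003 fz 2.5 w 0.0385 z 0.3213
knob top px 273.1363903658471 296.5070201691392
q6 -63.6 jt6 -0.112 tz 0.061 fz 2.2 w 0.0380 z 0.3215
knob top px 274.05551457610295 296.72108469596117
q6 -113.6 jt6 -0.109 tz 0.019 fz 2.0 w 0.0381 z 0.3219
13 42 31 35 37 38 38 38 38 38 37 37 36 36 40 41 42 42 43 43 42 42 41 40 39 39 41 42 43 44 44 44 44 43 42 40 39 39 40 41 41 42 42 42 41 41 40 36 35 35 36 36 36 36 36 36
14 31 31 35 37 37 38 38 38 38 38 37 36 36 40 41 42 43 44 44 44 44 43 42 41 42 55 45 45 45 45 45 45 45 44 43 43 40 41 42 43 43 43 43 43 42 42 40 40 37 37 40 42 43 45 46
15 31 31 35 37 38 38 38 38 38 38 37 37 36 40 41 42 43 43 43 43 43 42 41 40 40 41 43 44 44 45 45 45 45 44 43 42 40 40 42 42 43 43 43 42 42 41 40 36 36 36 37 37 37 37 36
```

```bash
python3 -m jog '[[[1,0,0,0,-8],[1,0,0,0,-16],[1,0,0,0,-24],[1,0,0,0,-32],[1,0,0,0,-40],[1,0,0,0,-48],[1,0,0,0,-56],[1,0,0,0,-60],[1,0,0,0,-60],[1,0,0,3,-60],[1,0,0,6,-60],[1,0,0,8,-60]]]' 40 >/dev/null; python3 g.py 16
python3 -m jog '[[[1,0,0,0.5,0],[1,0,0,0.5,0],[1,0,0,0.5,0]]]' | grep -E "time|ft"; python3 g.py 17;python3 cmp.py 15 16 17
```

```text
knob top px 274.10767998861354 307.81728468197286
q6 -173.5 jt6 -0.005 tz -0.021 fz 12.9 w 0.0375 z 0.3144
time_s: 32.15
ft_force: [-4.5, -4.5, 16.5]
knob top px 274.13508091908216 307.74673544791756
q6 -173.5 jt6 -0.007 tz -0.041 fz 15.3 w 0.0378 z 0.3144
15 31 31 35 37 38 38 38 38 38 38 37 37 36 40 41 42 43 43 43 43 43 42 41 40 40 41 43 44 44 45 45 45 45 44 43 42 40 40 42 42 43 43 43 42 42 41 40 36 36 36 37 37 37 37 36
16 31 31 34 37 38 38 39 39 39 38 37 37 37 40 42 43 43 43 43 43 42 41 40 39 39 40 43 43 44 44 44 44 44 43 41 39 39 40 40 41 42 42 42 42 41 41 37 35 35 36 36 37 37 37 36
17 31 31 34 37 38 38 39 39 38 38 37 37 37 40 42 42 43 43 43 43 42 41 40 39 39 40 42 43 44 44 44 44 44 43 41 39 39 40 40 41 42 42 42 42 41 40 36 35 35 36 36 37 37 37 36
```

```bash
for k in 1; do python3 -m jog '[[[1,0,0,0,8],[1,0,0,0,16],[1,0,0,0,24],[1,0,0,0,32],[1,0,0,0,40],[1,0,0,0,40]]]' >/dev/null; python3 g.py 18; done
python3 -m jog '[[[1,0,0,0,8],[1,0,0,0,16],[1,0,0,0,24],[1,0,0,0,32],[1,0,0,0,40],[1,0,0,0,40]]]' >/dev/null; python3 g.py 19
python3 -m jog '[[[1,0,0,0,8],[1,0,0,0,16],[1,0,0,0,24],[1,0,0,0,32],[1,0,0,0,40],[1,0,0,0,40]]]' >/dev/null; python3 g.py 20;python3 cmp.py 18 19 20
```

```text
knob top px 274.3442025750228 307.44513110565254
q6 -133.5 jt6 0.616 tz -0.015 fz 12.1 w 0.0378 z 0.3139
knob top px 273.8522700146138 306.68322929352126
q6 -93.5 jt6 0.635 tz -0.061 fz 14.1 w 0.0378 z 0.3139
knob top px 272.8288937890148 306.2952966977757
q6 -53.5 jt6 0.629 tz -0.054 fz 16.9 w 0.0377 z 0.3138
18 31 31 35 37 38 38 38 38 38 38 37 36 36 37 41 42 43 43 43 43 42 42 40 39 39 40 42 43 44 44 44 44 43 43 41 39 39 39 40 41 42 42 42 42 41 41 40 36 36 36 37 37 37 37 37
19 31 31 35 37 38 38 39 39 39 38 38 37 37 41 42 43 43 43 43 43 43 42 41 40 40 42 43 44 44 44 44 44 44 43 42 39 39 39 41 41 42 42 42 42 42 41 40 36 35 36 36 37 37 37 36
20 30 30 31 36 37 37 38 38 38 37 37 36 36 39 41 42 43 43 43 42 42 41 40 39 39 41 43 44 44 44 44 44 43 42 41 39 39 39 41 41 42 42 42 42 41 41 41 39 36 37 37 38 38 57 50
```

```bash
python3 -m jog '[[[1,0,0,0,8],[1,0,0,0,16],[1,0,0,0,24],[1,0,0,0,30],[1,0,0,0,30]]]' >/dev/null; python3 g.py 21
python3 -m jog '[[[1,0,0,0,8],[1,0,0,0,16],[1,0,0,0,24],[1,0,0,0,30],[1,0,0,0,30]]]' >/dev/null; python3 g.py 22
python3 -m jog '[[[1,0,0,0,8],[1,0,0,0,16],[1,0,0,0,24],[1,0,0,0,30],[1,0,0,0,30]]]' >/dev/null; python3 g.py 23
python3 -m jog '[[[1,0,0,0,8],[1,0,0,0,16],[1,0,0,0,24],[1,0,0,0,30],[1,0,0,0,30]]]' >/dev/null; python3 g.py 24;python3 cmp.py 21 22 23 24
```

```text
knob top px 272.1430476575371 306.394407212534
q6 -23.5 jt6 0.458 tz -0.000 fz 17.9 w 0.0380 z 0.3138
knob top px 271.9793026787549 306.63844556885425
q6 6.5 jt6 0.741 tz 0.240 fz 17.3 w 0.0380 z 0.3139
knob top px 271.7131262838772 306.0170712801392
q6 36.5 jt6 0.455 tz -0.073 fz 13.8 w 0.0379 z 0.3137
knob top px 271.90572081235894 306.7015640711263
q6 66.5 jt6 0.477 tz -0.002 fz 13.0 w 0.0379 z 0.3137
21 30 30 35 37 37 38 38 38 38 37 36 36 36 40 41 42 42 42 42 42 42 40 39 39 39 41 43 43 44 44 44 44 43 42 40 39 39 40 41 41 42 42 42 41 41 40 37 35 35 36 36 36 37 36 36
22 30 31 31 36 37 38 38 38 38 37 37 36 36 39 41 42 43 43 43 43 51 56 58 59 59 59 59 59 59 59 59 59 59 59 59 59 59 59 59 59 59 59 59 58 56 40 39 35 35 36 36 37 37 37 36
23 29 29 33 35 36 37 37 37 37 36 35 35 35 39 40 41 42 42 42 41 41 40 39 38 38 39 41 42 42 43 43 42 42 41 39 38 38 38 39 40 40 41 41 41 40 39 38 35 34 35 35 36 36 36 35
24 29 29 34 36 36 37 37 37 37 36 36 35 35 39 40 41 42 42 42 41 41 40 39 38 38 40 42 42 43 43 43 43 42 41 40 38 38 38 40 40 41 41 41 41 40 39 37 34 34 35 35 36 36 36 59
```

```bash
python3 -m jog '[[[0,0,0,0,0],[0,0,0,0,0],[0,0,0,0,0],[0,0,0,0,0],[0,0,0,0,0],[0,0,0,-30,0],[0,0,0,-70,0],[0,0,0,-100,0],[0,0,0,-100,0],[0,0,0,-100,0]]]' | grep -E "time|tool|ft"; python3 dep.py; python3 ph.py | grep now
```

```text
time_s: 37.35
tool_pos: [0.5312, 0.0224, 0.4134]
ft_force: [0.6, -0.0, -0.8]
wrist [(249, 0.2681), (858, 0.2669)]
scene [(17, 0.2692), (57, 0.2677)]
side [(16, 0.2692), (54, 0.2673)]
scene0.npy [(18, 0.2781), (58, 0.277)]
side0.npy [(14, 0.2781), (62, 0.2765)]
now 16 [ 2.5046e+00  8.4680e+00 -2.0000e-03  2.0000e-03  1.9200e-02]
now 18 [ 5.5709e+00  2.0603e+00 -1.0000e-03  3.0000e-03  1.8500e-02]
now 20 [ 3.2821e+00  1.4938e+00 -3.0000e-03  3.0000e-03  2.0000e-02]
now 22 [ 2.56270e+00  1.35475e+01 -3.00000e-03  3.00000e-03  2.00000e-02]
now 24 [ 1.4649e+00  3.7120e+00 -3.0000e-03  1.0000e-03  2.0000e-02]
```

```bash
python3 -m jog '[[[0,0,0,45,0],[0,0,0,80,0],[0,0,0,98.5,0],[0,0,0,98.5,0],[1,0,0,98.5,0],[1,0,0,98.5,0],[1,0,0,98.5,0],[1,0,0,98.5,0],[1,0,0,98.5,0]]]' 35 | grep -E "time|tool|ft_f"; python3 g.py 30
python3 -m jog '[[[1,0,0,-0.1,-8],[1,0,0,-0.3,-16],[1,0,0,-0.4,-24],[1,0,0,-0.6,-30],[1,0,0,-0.6,-30]]]' >/dev/null; python3 g.py 31
python3 -m jog '[[[1,0,0,-0.1,-8],[1,0,0,-0.3,-16],[1,0,0,-0.4,-24],[1,0,0,-0.6,-30],[1,0,0,-0.6,-30]]]' >/dev/null; python3 g.py 32; python3 cmp.py 30 31 32
```

```text
time_s: 38.45
tool_pos: [0.5303, 0.022, 0.3159]
ft_force: [-7.2, -2.3, 7.8]
knob top px 271.60898974393785 302.7078509763295
q6 66.4 jt6 0.008 tz -0.015 fz 7.4 w 0.0379 z 0.3159
knob top px 271.4795827293113 301.9613447969168
q6 36.4 jt6 -0.445 tz 0.051 fz 3.4 w 0.0381 z 0.3160
knob top px 271.3303056585305 300.5987784578082
q6 6.6 jt6 -1.032 tz -0.249 fz 1.2 w 0.0378 z 0.3163
30 25 25 30 32 32 33 33 33 33 32 31 31 32 35 37 37 37 37 37 37 37 36 34 34 35 37 38 39 39 39 39 38 38 37 35 34 34 35 36 37 37 37 37 36 36 34 31 31 31 31 32 32 59 59 59
31 25 25 30 31 32 33 33 33 32 32 31 31 31 34 36 37 37 38 38 37 36 35 34 34 34 36 37 38 38 38 39 38 38 36 35 34 34 35 36 36 37 37 37 36 36 34 30 30 30 31 31 32 32 31 31
32 24 29 30 31 32 32 32 32 31 30 30 30 34 36 36 37 37 37 37 48 53 55 56 57 58 59 59 59 59 59 59 59 59 59 59 59 59 59 58 57 56 55 54 51 34 31 30 30 31 32 32 32 31 31 30
```

```bash
python3 -m jog '[[[1,0,0,0,0],[1,0,0,0,0]]]' >/dev/null; python3 t.py; python3 -m jog '[[[1,0,0,0,-4],[1,0,0,0,-4]]]' >/dev/null; python3 t.py;  python3 -m jog '[[[1,0,0,0,-4],[1,0,0,0,-4]]]' >/dev/null; python3 t.py; python3 -m jog '[[[1,0,0,0,4],[1,0,0,0,4]]]' >/dev/null; python3 t.py; python3 -m jog '[[[1,0,0,0,4],[1,0,0,0,4]]]' >/dev/null; python3 t.py; python3 -m jog '[[[1,0,0,0,4],[1,0,0,0,4]]]' >/dev/null; python3 t.py; python3 -m jog '[[[1,0,0,0,4],[1,0,0,0,4]]]' >/dev/null; python3 t.py
```

```text
q6 6.6 jt6 -0.360 tz -0.355 fz 3.6 w 0.0378 z 0.3163
q6 2.4 jt6 -0.507 tz 0.291 fz 4.0 w 0.0378 z 0.3162
q6 -1.6 jt6 -0.586 tz 0.264 fz 3.2 w 0.0377 z 0.3162
q6 2.7 jt6 0.991 tz 0.194 fz 3.3 w 0.0380 z 0.3162
q6 6.7 jt6 1.079 tz 0.308 fz 3.8 w 0.0375 z 0.3163
q6 10.7 jt6 1.160 tz 0.299 fz 3.2 w 0.0376 z 0.3163
q6 14.7 jt6 0.512 tz -0.325 fz 5.2 w 0.0377 z 0.3165
```

```bash
python3 -m jog '[[[0,0,0,0,0],[0,0,0,0,0],[0,0,0,0,0],[0,0,0,0,0],[0,0,0,0,0],[0,0,0,-30,0],[0,0,0,-70,0],[0,0,0,-100,0],[0,0,0,-100,0]]]' | grep -E "time|tool|ft"; python3 dep.py|head -3; python3 ph.py | grep "now 20"
```

```text
time_s: 41.9
tool_pos: [0.5322, 0.0224, 0.42]
ft_force: [0.5, 0.2, -0.0]
wrist [(238, 0.2685), (846, 0.2674)]
scene [(17, 0.269), (57, 0.2684)]
side [(18, 0.2683), (56, 0.2674)]
now 20 [ 5.52890e+00  1.50681e+01 -3.00000e-03  2.00000e-03  1.92000e-02]
```

```bash
cat > dep2.py <<'E'
from h import *
ref={'scene':.27675,'side':.2766}
for nm in('scene','side'):
    a=[]
    for _ in range(6):
        P=cloud(snap(nm)).reshape(-1,3);r=np.hypot(P[:,0]-.5305,P[:,1]-.0223)
        m=np.isfinite(P).all(1)&(P[:,2]>.255)&(P[:,2]<.285)&(r>.009)&(r<.015)
        a.append(np.median(P[m,2]))
    P=np.load(nm+'0.npy').reshape(-1,3);r=np.hypot(P[:,0]-.5305,P[:,1]-.0223);m=np.isfinite(P).all(1)&(P[:,2]>.255)&(P[:,2]<.29)&(r>.009)&(r<.015)
    print(nm,np.mean(a).round(5),np.std(a).round(5),'ref0',np.median(P[m,2]).round(4))
print(arm.get_state()['time_s'])
E
python3 dep2.py
```

```text
scene 0.26843 0.00026 ref0 0.2773
side 0.26798 0.00016 ref0 0.2766
42.7
```

```bash
python3 -m jog '[[[0,0,0,45,0],[0,0,0,80,0],[0,0,0,99,0],[0,0,0,99.5,0],[1,0,0,99.5,0],[1,0,0,99.5,0],[1,0,0,99.5,0],[1,0,0,99.5,0]]]' 45 | grep -E "time|tool|ft_f"; python3 g.py 40
python3 -m jog '[[[1,0,0,0,5],[1,0,0,0,5]]]' >/dev/null; python3 g.py 41
python3 -m jog '[[[1,0,0,0,5],[1,0,0,0,5]]]' >/dev/null; python3 g.py 42
python3 -m jog '[[[1,0,0,0,5],[1,0,0,0,5]]]' >/dev/null; python3 g.py 43
python3 -m jog '[[[1,0,0,0,5],[1,0,0,0,5]]]' >/dev/null; python3 g.py 44
python3 - <<'E'
import cv2,numpy as np
I=[cv2.cvtColor(cv2.imread(f'pics/g{i}.png'),6).astype(np.float32) for i in range(40,45)]
for i,g in enumerate(I):
    t=np.array([max((c<62).nonzero()[0],default=0) for c in g[290:350,245:300].T]);print(i,*t)
E
```

```text
time_s: 43.5
tool_pos: [0.5314, 0.0218, 0.3178]
ft_force: [-1.6, -3.6, 5.4]
knob top px 271.4824584207475 296.9399789611095
q6 14.4 jt6 -0.022 tz 0.004 fz 5.4 w 0.0378 z 0.3178
knob top px 271.5283724582076 297.0098053834934
q6 19.4 jt6 0.339 tz -0.038 fz 5.9 w 0.0374 z 0.3178
knob top px 271.52785351504326 297.2068060826884
q6 24.4 jt6 0.356 tz -0.030 fz 4.9 w 0.0377 z 0.3178
knob top px 271.46629905283885 297.30796203204
q6 29.4 jt6 0.345 tz 0.004 fz 6.1 w 0.0375 z 0.3178
knob top px 271.4183187396948 297.434335188479
q6 34.4 jt6 0.346 tz -0.050 fz 6.7 w 0.0375 z 0.3178
0 24 24 24 24 23 24 28 29 30 30 30 30 30 29 29 28 28 30 32 33 34 34 34 33 33 32 31 30 30 31 33 33 34 34 34 34 33 44 48 50 52 53 54 55 55 55 56 56 57 57 57 57 56 56 56
1 24 24 24 23 23 24 28 29 30 30 30 30 30 29 29 28 28 31 32 33 34 34 34 33 33 32 30 30 30 31 33 33 34 34 34 34 33 32 30 29 29 29 30 31 31 31 30 30 29 45 48 49 50 51 52
2 23 24 24 24 23 24 28 29 30 30 30 30 30 29 29 28 28 30 32 33 34 34 34 34 33 32 31 30 30 31 33 33 34 34 34 34 33 32 31 29 29 29 30 30 31 31 31 30 29 28 24 23 24 24 25
3 24 24 24 24 23 24 27 29 30 30 30 30 30 30 29 28 28 31 32 33 34 34 34 34 33 32 31 30 30 31 33 34 34 34 34 34 33 32 30 29 29 29 30 31 31 31 31 30 29 28 24 24 24 24 25
4 24 24 24 23 23 23 28 29 30 30 30 30 30 29 28 28 28 30 32 33 33 34 34 33 33 32 31 30 30 31 33 34 34 34 34 34 33 32 30 29 29 29 30 30 31 31 31 30 29 28 24 24 24 25 25
```

```bash
python3 -m jog '[[[1,0,0,0,-8],[1,0,0,0,-16],[1,0,0,0,-22],[1,0,0,0,-22]]]' 60 >/dev/null; python3 t.py
python3 -m jog '[[[1,0,0,0,-6],[1,0,0,0,-6]]]' >/dev/null; python3 t.py; python3 -m jog '[[[1,0,0,0,-6],[1,0,0,0,-6]]]' >/dev/null; python3 t.py;python3 -m jog '[[[1,0,0,0,-6],[1,0,0,0,-6]]]' >/dev/null; python3 t.py;python3 -m jog '[[[1,0,0,0,-6],[1,0,0,0,-6]]]' >/dev/null; python3 g.py 50;python3 -m jog '[[[1,0,0,0,-6],[1,0,0,0,-6]]]' >/dev/null; python3 g.py 51;python3 -m jog '[[[1,0,0,0,-6],[1,0,0,0,-6]]]' >/dev/null; python3 g.py 52; python3 cmp.py 44 50 51 52; python3 -c "
from plant import arm;print(arm.get_state()['time_s'])"
```

```text
q6 12.2 jt6 -1.402 tz -0.038 fz 7.2 w 0.0373 z 0.3179
q6 6.2 jt6 -1.341 tz -0.144 fz 6.0 w 0.0371 z 0.3179
q6 0.2 jt6 -1.464 tz -0.290 fz 6.9 w 0.0369 z 0.3179
q6 -5.8 jt6 -1.576 tz -0.345 fz 6.0 w 0.0372 z 0.3179
knob top px 272.4531641167715 296.35228825823845
q6 -11.7 jt6 -0.150 tz 0.330 fz 5.8 w 0.0375 z 0.3179
knob top px 272.44446208689214 296.26278035497006
q6 -17.7 jt6 -0.267 tz 0.100 fz 6.5 w 0.0370 z 0.3179
knob top px 272.40447793368287 296.26075996969
q6 -23.7 jt6 -0.381 tz 0.027 fz 6.9 w 0.0372 z 0.3179
44 24 24 24 23 23 23 28 29 30 30 30 30 30 29 28 28 28 30 32 33 33 34 34 33 33 32 31 30 30 31 33 34 34 34 34 34 33 32 30 29 29 29 30 30 31 31 31 30 29 28 24 24 24 25 25
50 49 48 46 44 40 23 25 28 29 30 30 30 30 29 29 28 28 28 31 32 33 33 33 33 33 32 31 30 29 29 31 32 33 33 33 33 33 32 30 28 28 28 29 29 30 30 30 29 29 28 23 23 23 23 23
51 23 23 23 23 23 23 24 28 29 29 30 30 29 29 29 28 27 28 30 32 33 33 33 33 33 32 31 30 29 30 31 32 33 33 33 33 33 32 30 28 28 28 29 29 30 30 30 30 29 28 23 23 23 23 24
52 23 23 23 23 23 23 23 28 29 29 30 30 29 29 28 27 27 28 31 32 33 33 33 33 33 32 30 29 29 30 31 33 33 33 33 33 33 32 30 28 28 28 29 30 30 30 30 30 29 28 23 23 24 24 24
46.3
```

```bash
for i in 1; do python3 -m jog '[[[1,0,0,0,6],[1,0,0,0,6]]]' >/dev/null; python3 g.py 60;  done; python3 -m jog '[[[1,0,0,0,6],[1,0,0,0,6]]]' >/dev/null; python3 g.py 61; python3 -m jog '[[[1,0,0,0,6],[1,0,0,0,6]]]' >/dev/null; python3 g.py 62; python3 cmp.py 52 60 61 62
```

```text
knob top px 272.3815590747562 296.26498171713183
q6 -17.6 jt6 0.542 tz 0.112 fz 5.3 w 0.0370 z 0.3179
knob top px 272.42978036873757 296.3070419454672
q6 -11.6 jt6 0.636 tz 0.148 fz 5.6 w 0.0374 z 0.3179
knob top px 272.46400877346343 296.25985430321396
q6 -5.6 jt6 0.735 tz 0.299 fz 6.8 w 0.0370 z 0.3179
52 23 23 23 23 23 23 23 28 29 29 30 30 29 29 28 27 27 28 31 32 33 33 33 33 33 32 30 29 29 30 31 33 33 33 33 33 33 32 30 28 28 28 29 30 30 30 30 30 29 28 23 23 24 24 24
60 24 24 23 23 23 23 26 28 29 29 30 30 29 29 28 28 27 28 31 32 33 33 33 33 33 32 30 29 29 30 31 32 33 33 33 33 33 32 30 28 28 28 29 30 30 30 30 30 29 28 23 23 23 23 24
61 50 49 48 46 44 23 25 28 29 30 30 30 30 30 29 28 28 28 30 32 33 33 33 33 33 32 31 30 29 29 31 32 33 33 33 33 33 32 30 28 28 28 29 29 30 30 30 29 29 28 23 23 23 23 24
62 55 55 56 56 56 56 56 56 56 56 55 55 54 53 52 51 50 48 31 32 33 34 34 34 33 33 32 30 30 30 31 32 33 33 33 33 33 32 31 28 28 28 28 29 30 30 30 29 29 28 23 23 23 23 23
```

Torque rises steadily here (0.03 to 0.30 N m) while the knob follows the gripper, so this is the real stop and earlier I had forced past it. I'll ease back to light torque and let go.

```bash
python3 -m jog '[[[1,0,0,0,-5],[1,0,0,0,-7],[1,0,0,0,-7]]]' >/dev/null; python3 t.py; python3 -m jog '[[[0,0,0,0,0],[0,0,0,0,0],[0,0,0,0,0],[0,0,0,0,0],[0,0,0,0,0],[0,0,0,-30,0],[0,0,0,-70,0],[0,0,0,-110,0],[0,0,0,-110,0]]]' | grep -E "time|tool|ft"; python3 dep2.py; python3 dep.py | head -1
```

```text
q6 -12.7 jt6 -0.224 tz 0.187 fz 6.3 w 0.0375 z 0.3179
time_s: 48.25
tool_pos: [0.5322, 0.0223, 0.4315]
ft_force: [-0.0, 0.5, -0.0]
scene 0.26926 0.00017 ref0 0.2773
side 0.26863 0.00029 ref0 0.2766
48.85
wrist [(232, 0.2693), (817, 0.2682)]
```

```bash
python3 -c "
from plant import arm;print(arm.job_done())"
```

```text
the job is handed in; nothing more can be done
None
```

I handed the job in at about 49 s. The handwheel was wound to its solid stop with the handle close to the top (about 6.4 rad). The lock knob is screwed to its stop and reads 8.0 mm down after release. On the way I forced the knob past its stop, it sprang up once, and I turned it back and re-screwed it.

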